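# Weigh out the chocolate bars on the spring scale

## Robot

A 6-joint arm with a two-finger parallel gripper is mounted at the origin on a cart in front of the work surface, level with it; the furniture and walls round the work are solid. World frame = base frame: x ahead of the robot, y to its left, z up, the work surface at z = 0. Lengths are in m, angles in rad, forces in N, time in s.
With the tool pointing down it reaches from about 0.275 to 0.75 m from the base axis. Payload 10.2 kg.
Tool frame: the origin (TCP) lies at the very end of the fingers, on their centre line; the grasp point (between the pads) lies 19 mm behind it; z points along the fingers, y is the line along which they close (so a half turn about z gives the same grasp; the last joint's range is limited). The gripper opens to 85 mm and grips with 20 to 120 N. Pads are 22 mm wide; open, the fingers measure 114 mm over their backs; the gripper's body (76 mm by 85 mm) begins 54 mm behind the grasp point. The pads swing forward as they close: fully open they stand 13 mm farther back than shut.
Start: joints at [1.105, 0.313, 1.498, -0, 1.331, -0.223], TCP at [0.126, 0.51, 0.231] pointing down, gripper open.
Joint ranges: [-2.94, 2.94], [-0.97, 2.17], [0.19, 2.56], [-1.23, 4.37], [0.02, 3.11], [-2.88, 2.88]. Speed limits (rad/s): [2.39, 2.39, 3.01, 3.14, 3.14, 3.14].

## Interface

Orientations are given as a 3x3 rotation matrix whose columns are the frame's x, y, z axes.
In Python, from rig import telemetry, get_image, workorder gives the robot as it stands. The module is installed in compiled form; this text tells all that it offers.
- The arm moves only by the tool step_arm, never from a script. Its argument "series" is a list of rows, each a list of 3 entries, a list of its own where there are three numbers: the shift along the tool's x, y, z in mm, then the turn, a rotation vector about the tool's x, y, z in degrees, then the gripper's target within -1 to 1 (fully open at 1, half-way at 0, shut at -1). A call has 1 to 12 rows; each row is the pose to reach, as a shift and turn from the pose commanded when the call began, along the tool's axes at that moment; what a row does not reach only later rows make up. A row lasts 1/8 s, in which the tool goes at most 62.5 mm and 10.7 degrees, less where a joint would pass 70% of its speed; a pose out of reach is approached as far as the arm can. A call with a gripper value outside its range is refused whole. The fingers move at their own pace and stop on an object; "grip_force" is the grip in N (left out, the last holds). Time passes only in rows, so rows that repeat a pose let the fingers close. It gives the time, the measured TCP pose, the force, the opening and the grip force at its end, in the units of the state.
- telemetry.get_state(): the state, without advancing time (a new reading comes with each control period).
- get_image(name): name is "scene" or "top"; returns a dict with "img" (400x640x3 uint8, blue, green, red), "depth" (400x640 float32, m along the optical axis (not along the pixel's ray), 0 where there is no reading), "intrinsics" (3x3 intrinsics, pixels), "origin" and "orientation" of the camera in the world. Camera axes: x right, y up, looking along -z (the intrinsics and any distortion apply to the point x, -y, -z); pixel columns grow to the right and rows downward; lengths in m; the calibration is good to about 2 mm. A picture is of the moment at which its call begins.
- workorder.finish_job(): hands the job in; it is judged then, once.
The state is a dict: "t": time; "joint_positions": joint angles; "dq": joint speeds; "joint_torque": joint torques, N m; "tcp_pos": TCP position; "tool_rot": TCP orientation; "contact_force": force on the tool from outside, world axes, zero at the start; "moment": the same for the moment, N m; "width": opening from 0.0 (shut) to 1.0 (fully open); "grasp_force": force on a finger pad.
Only numpy, scipy, OpenCV 4.12 (cv2) and the standard library are available. Lean on these libraries where they do the work, as an engineer would, in place of code of your own. Each camera call takes 0.05 s, during which the arm holds its last target. There are 200 camera calls.

## Task

Weigh this order: swing the scale's keeper bar open, lay every chocolate bar on the bench into the blue basket while it stands there, spread so that it will hang roughly level, then pick the basket up by its yellow tab and hang it on the sprung hook, lowering it gently so that the hook never dips to the bottom of its travel. Let go, wait until the hook has settled and the basket hangs still, and only then swing the keeper bar fully shut until it snaps home, leaving the basket hanging with all bars in it. Leave the other goods where they are.

Things in the scene. Friction and masses are not known exactly. Their poses are not given: they have to be found in the camera images.
- bar_1_mid (a point): chocolate bar in a red and white striped flow-wrapper lying flat, about 125 long (its y axis) x 38 wide (x) x 16 high (z) mm, 45 g; this point is its centre, 8 mm above its underside. May be absent (then None)
- bar_2_mid (a point): chocolate bar in an orange and brown flow-wrapper lying flat, about 115 long (its y axis) x 36 wide (x) x 16 high (z) mm, 45 g; this point is its centre, 8 mm above its underside. May be absent (then None)
- bar_3_mid (a point): chocolate bar in a red and white striped flow-wrapper lying flat, about 125 long (its y axis) x 38 wide (x) x 16 high (z) mm, 45 g; this point is its centre, 8 mm above its underside. May be absent (then None)
- bar_4_mid (a point): chocolate bar in an orange and brown flow-wrapper lying flat, about 115 long (its y axis) x 36 wide (x) x 16 high (z) mm, 45 g; this point is its centre, 8 mm above its underside. May be absent (then None)
- bench: white bench unit with a light wooden top, fixed on the table; its flat top, where all the work is done, is 175 mm above the table (z = 0.175), from x = 0.28 to 0.715 and y = -0.325 to 0.45
- basket: loose shallow blue basket, 0.45 kg, outside 276 long (x) x 140 wide (y), walls 22 high and 4 thick; origin at the centre of its underside, z up. In its middle plane x = 0 two 6 mm steel struts slope up from the long sides and meet in a peak 80 mm high (the eye), with a yellow grip tab on top
- basket_in (a point): centre of the basket's inner floor, 4 mm above its underside; axes as the basket's. The struts leave two open bays centred at x = +70 and -70 mm; bars lie along x in them, two side by side at y = +28 and -28 mm, or one on another. Spread them over both bays, or it hangs askew
- basket_tab (a point): grip point in the middle of the yellow tab on top of the basket: tab 11 thick (x) x 30 wide (y) x 52 high mm; this point is 108 mm above the basket's underside, 22 mm below the tab's top. Axes as the basket's; pinch it across its thickness (x)
- basket_eye (a point): underside of the peak of the basket's two struts, 34 mm straight below basket_tab, 74 mm above the basket's underside. The peak centres itself on the hook, which passes under it along the basket's x axis (either way round), above the load
- stand: spring scale, fixed on the bench; origin on the bench top straight under the hook's seat, same heading as the hook. Steel post 26 mm thick, 202 mm high, 178 mm from the origin on the +y side (away from the robot)
- hook_seat (a point): top of the seat of the scale's hook, 120 mm above the bench unloaded; the basket's eye comes to rest here. Steel rod 8 mm thick along its y axis: +y towards the post, free lip on the -y side, 31 mm out, its top 12 mm above the seat. Nothing is above. Bring the eye over the lip from -y, 17 to 25 mm above the seat, move in along +y, then lower
- hook (a joint): dip of the sprung hook carriage, m: 0 unloaded, grows downwards, end of travel 0.05 (over 0.045 counts as bottomed). Spring 300 N/m, about 0.8 N of preload: the loaded basket dips it 12 to 23 mm, and it bounces for a second or two
- keeper (a joint): angle of the brass keeper bar, rad: 0 fully shut (its pin stands in front of the hook's lip), 1.25 fully open. An over-centre spring pulls it shut below 0.45 and open above; at most about 2 N at the pin moves it
- keeper_pin (a point): grip point on the keeper bar's black upright round pin, 12 mm thick, 14 mm below its top; the bar leaves it 27 mm below this point. 125 mm from the hinge; the keeper rides up and down with the hook. Shut, the pin stands 42 mm from the seat on the hook's -y side
- keeper_hinge (a point): point on the keeper bar's vertical hinge axis, 27 mm lower than keeper_pin. Seen from above the bar opens clockwise: from the hook's -y direction towards its -x
- tub_red: clear sweet tub with a red lid, 69 mm across, 97 high; bystander, leave alone; origin at the centre of its underside
- tub_yellow: clear sweet tub with a yellow lid, 63 mm across, 110 high; bystander, leave alone; origin at the centre of its underside
- carton_yellow: standing yellow sweet carton, 36 x 95 x 126 mm; bystander, leave alone; origin at the centre of its underside
- tin_red: round mint tin with a red top, 67 mm across, 23 high; bystander, leave alone; origin at the centre of its underside

How it is judged:
On the way, in this order (a step that is already met when the one before it is completed fails the run):
1. the keeper bar is open and every bar lies in the basket, which stands on the bench (x of bar_1_mid in the frame of basket_in between -0.135 and 0.135 m and y of bar_1_mid in the frame of basket_in between -0.065 and 0.065 m and z of bar_1_mid in the frame of basket_in between 0 and 0.06 m and x of bar_2_mid in the frame of basket_in between -0.135 and 0.135 m and y of bar_2_mid in the frame of basket_in between -0.065 and 0.065 m and z of bar_2_mid in the frame of basket_in between 0 and 0.06 m and x of bar_3_mid in the frame of basket_in between -0.135 and 0.135 m and y of bar_3_mid in the frame of basket_in between -0.065 and 0.065 m and z of bar_3_mid in the frame of basket_in between 0 and 0.06 m and x of bar_4_mid in the frame of basket_in between -0.135 and 0.135 m and y of bar_4_mid in the frame of basket_in between -0.065 and 0.065 m and z of bar_4_mid in the frame of basket_in between 0 and 0.06 m and height (world z) of basket_in below 0.19 m and value of joint keeper above 0.9 rad), for 0.2 s.
2. the basket hangs in the hook's seat, released and settled, with the keeper still open (x of bar_1_mid in the frame of basket_in between -0.135 and 0.135 m and y of bar_1_mid in the frame of basket_in between -0.065 and 0.065 m and z of bar_1_mid in the frame of basket_in between 0 and 0.06 m and x of bar_2_mid in the frame of basket_in between -0.135 and 0.135 m and y of bar_2_mid in the frame of basket_in between -0.065 and 0.065 m and z of bar_2_mid in the frame of basket_in between 0 and 0.06 m and x of bar_3_mid in the frame of basket_in between -0.135 and 0.135 m and y of bar_3_mid in the frame of basket_in between -0.065 and 0.065 m and z of bar_3_mid in the frame of basket_in between 0 and 0.06 m and x of bar_4_mid in the frame of basket_in between -0.135 and 0.135 m and y of bar_4_mid in the frame of basket_in between -0.065 and 0.065 m and z of bar_4_mid in the frame of basket_in between 0 and 0.06 m and distance between basket_eye and hook_seat below 0.01 m and value of joint hook above 0.007 m and velocity of joint hook between -0.01 and 0.01 m/s and linear speed of basket below 0.03 m/s and angular speed of basket below 0.25 rad/s and angle between basket_in's own z axis and vertical below 0.3 rad and contact force between basket and the fingers below 0.1 N and value of joint keeper above 0.7 rad), for 0.8 s.
At the end, for the whole second after the job is handed in: every bar is in the basket; the basket's eye is within 10 mm of the hook's seat, the hook is dipped more than 7 mm and still (under 10 mm/s), the basket is still (under 30 mm/s, 0.25 rad/s), tilted less than 0.3 rad and not touched; the keeper is shut within 0.08 rad (x of bar_1_mid in the frame of basket_in between -0.135 and 0.135 m and y of bar_1_mid in the frame of basket_in between -0.065 and 0.065 m and z of bar_1_mid in the frame of basket_in between 0 and 0.06 m and x of bar_2_mid in the frame of basket_in between -0.135 and 0.135 m and y of bar_2_mid in the frame of basket_in between -0.065 and 0.065 m and z of bar_2_mid in the frame of basket_in between 0 and 0.06 m and x of bar_3_mid in the frame of basket_in between -0.135 and 0.135 m and y of bar_3_mid in the frame of basket_in between -0.065 and 0.065 m and z of bar_3_mid in the frame of basket_in between 0 and 0.06 m and x of bar_4_mid in the frame of basket_in between -0.135 and 0.135 m and y of bar_4_mid in the frame of basket_in between -0.065 and 0.065 m and z of bar_4_mid in the frame of basket_in between 0 and 0.06 m and distance between basket_eye and hook_seat below 0.01 m and value of joint hook above 0.007 m and velocity of joint hook between -0.01 and 0.01 m/s and linear speed of basket below 0.03 m/s and angular speed of basket below 0.25 rad/s and angle between basket_in's own z axis and vertical below 0.3 rad and contact force between basket and the fingers below 0.1 N and value of joint keeper below 0.08 rad).
It fails at once if the hook is driven to the bottom of its travel (dip over 45 mm) (value of joint hook above 0.045 m).
It fails at once if another article on the bench is moved more than 5 cm (distance of any of tub_red, tub_yellow, carton_yellow, tin_red from where it was at the start of the episode above 0.05 m).
Of bar_1, bar_2, bar_3, bar_4 only 2 to 4 are there at a start; the rules pass over those that are not, and their reading is None.
At some moment in a run one of bar_1, bar_2, bar_3, bar_4 may be knocked a few centimetres aside while the robot is not near it.
It also fails if it takes over 210 s, if anything falls off the work surface, if the arm or the gripper's body presses on something with over 40 N, if the wrist force passes 120 N, or if a joint passes its speed limit or range.

## Working session

There is one attempt and no reset: what is moved stays moved. The work goes in short steps, Python scripts to look and compute and a tool call to move; the robot and the scene stay as the last step left them, time stands still between calls to the robot, and variables do not carry over. Pictures are saved under pics/ and viewed, at most 15 in all, crops included, and the job is handed in when it is done.

Besides the shell and the picture viewer there is one more tool, called by a JSON object that holds its "method" and its "body", one argument or row to a line. step_arm: Moves the arm, as the interface text tells. Its arguments: {"type":"object","properties":{"series":{"type":"array"},"grip_force":{"type":"number"}},"required":["series"]}

```bash
mkdir -p pics
cat > h.py <<'E'
import numpy as np, cv2
from rig import telemetry, get_image, workorder
def cloud(d):
    K=np.array(d["intrinsics"]);z=d["depth"].astype(float)
    v,u=np.mgrid[:z.shape[0],:z.shape[1]]
    p=np.stack([(u-K[0,2])/K[0,0]*z,-(v-K[1,2])/K[1,1]*z,-z],-1)
    P=p@np.array(d["orientation"]).T+np.array(d["origin"])
    P[z==0]=np.nan
    return P
def st():
    s=telemetry.get_state(); print(s["t"],np.round(s["tcp_pos"],4),np.round(s["joint_positions"],3),s["width"],s["grasp_force"],np.round(s["contact_force"],2)); print(np.round(s["tool_rot"],3)); return s
E
python3 - <<'E'
from h import *
st()
for n in("scene","top"):
    d=get_image(n);cv2.imwrite(f"pics/{n}0.png",d["img"]);np.savez(f"{n}0.npz",**d)
    print(n,d["origin"],np.round(d["orientation"],3),d["intrinsics"])
E
```

```text
0.0 [0.1261 0.5094 0.2307] [ 1.105  0.313  1.498 -0.     1.331 -0.223] 0.9994742840009027 0.0 [ 0.72 -0.44  0.03]
[[-0.971  0.24  -0.001]
 [ 0.24   0.971 -0.001]
 [ 0.    -0.001 -1.   ]]
scene [-0.15254203 -0.63276941  0.88260293] [[ 0.68   0.427 -0.595]
 [-0.733  0.372 -0.57 ]
 [-0.022  0.824  0.566]] [[419.93970635   0.         319.35658039]
 [  0.         419.93970635 199.69902882]
 [  0.           0.           1.        ]]
top [0.42891456 0.02147659 1.38457115] [[-0.026  0.993 -0.113]
 [-1.    -0.026 -0.002]
 [-0.005  0.113  0.994]] [[454.6478693    0.         326.50043257]
 [  0.         454.6478693  197.21307183]
 [  0.           0.           1.        ]]
```

View pics/top0.png

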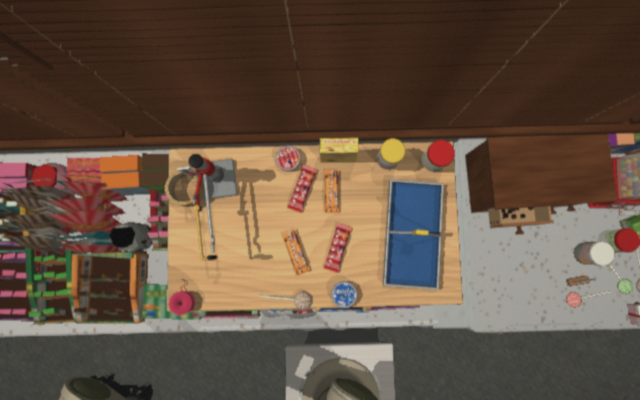

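View pics/scene0.png

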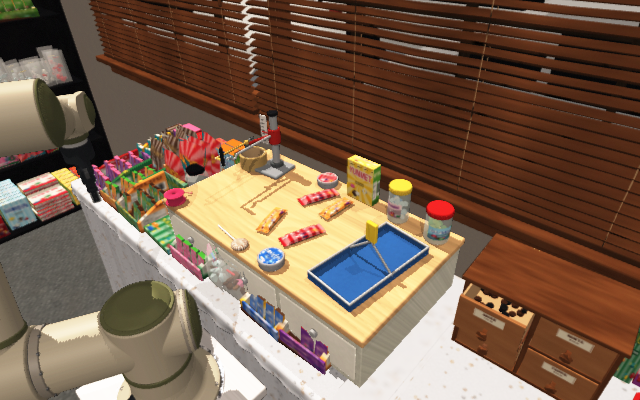

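Top view: four bars at about (302,188) red, (332,190) orange, (297,251) orange and (337,247) red. The basket is at (415,233) with its tab at (422,232), and the scale is around (205,180)-(212,258). I'll zoom on the scale and measure.

```bash
cat > m.py <<'E'
from h import *
import sys
def rects(d,zlo=.181,zhi=.205,box=(.3,.7,-.12,.22)):
    P=cloud(d);hsv=cv2.cvtColor(d["img"],cv2.COLOR_BGR2HSV)
    m=(P[...,2]>zlo)&(P[...,2]<zhi)&(P[...,0]>box[0])&(P[...,0]<box[1])&(P[...,1]>box[2])&(P[...,1]<box[3])
    n,l,s,c=cv2.connectedComponentsWithStats(m.astype(np.uint8))
    for i in range(1,n):
        if s[i,4]<60: continue
        q=P[l==i]; (cx,cy),(w,h),a=cv2.minAreaRect((q[:,:2]*1000).astype(np.float32))
        if w>h: w,h,a=h,w,a-90
        # long axis angle (deg) from +x
        ang=(a+90)%180
        print("comp",np.round(c[i]),"xy",round(cx,1),round(cy,1),"size",round(w),round(h),"long axis deg",round(ang,1),"z",np.round(np.median(q[:,2]),4),"hue",np.median(hsv[l==i][:,0]))
if __name__=="__main__":
    d=dict(np.load("top0.npz")); rects(d)
    P=cloud(d);b,g,r=[d["img"][...,i].astype(int) for i in range(3)]
    print("bench z",np.nanmedian(P[270:290,380:382,2]), P[280,260])
    m=(b>r+50)&(P[...,1]<-.1)&(P[...,0]>.28)&(P[...,2]<.21)&(P[...,2]>.16);q=P[m]
    print("basket",cv2.minAreaRect((q[:,:2]*1000).astype(np.float32)),m.sum())
    for n in("top","scene"):
        D=dict(np.load(n+"0.npz"));Q=cloud(D);B,G,R=[D["img"][...,i].astype(int) for i in range(3)]
        m=(R>B+80)&(G>B+60)&(Q[...,2]>.255)&(Q[...,2]<.32)&(Q[...,1]<-.1)&(Q[...,0]<.62);q=Q[m];print(n,"tab",m.sum(),q.min(0),q.max(0),np.median(q,0))
    a=d["img"][135:285,160:285];cv2.imwrite("pics/topc.png",cv2.resize(a,None,fx=4,fy=4,interpolation=cv2.INTER_CUBIC))
    D=dict(np.load("scene0.npz"));a=D["img"][100:225,215:325];cv2.imwrite("pics/scc.png",cv2.resize(a,None,fx=4.5,fy=4.5,interpolation=cv2.INTER_CUBIC))
E
python3 m.py
```

```text
comp [288. 159.] xy 669.0 125.6 size 62 67 long axis deg 86.9 z 0.1965 hue 3.0
comp [338. 161.] xy 660.5 -7.7 size 2 93 long axis deg 88.9 z 0.1921 hue 20.0
comp [302. 188.] xy 591.0 89.2 size 39 123 long axis deg 158.0 z 0.1881 hue 2.0
comp [331. 191.] xy 581.8 11.9 size 37 113 long axis deg 178.3 z 0.1889 hue 14.0
comp [337. 247.] xy 431.5 -0.7 size 39 124 long axis deg 161.4 z 0.1885 hue 2.0
comp [295. 252.] xy 422.7 110.1 size 37 113 long axis deg 18.0 z 0.1891 hue 14.0
comp [344. 291.] xy 321.6 -13.1 size 43 65 long axis deg 89.6 z 0.1973 hue 108.0
comp [302. 296.] xy 310.3 95.7 size 18 44 long axis deg 88.3 z 0.1865 hue 15.0
bench z 0.17477972660314223 [0.35162269 0.2052992  0.17016291]
basket ((463.2657470703125, -205.20770263671875), (122.40153503417969, 264.26153564453125), 84.5633544921875) 4272
top tab 51 [ 0.45756744 -0.21233597  0.28134787] [ 0.46759059 -0.18450539  0.30874783] [ 0.462466  -0.1975445  0.3033922]
scene tab 225 [ 0.45783726 -0.21735382  0.25513371] [ 0.47175542 -0.18698861  0.30530581] [ 0.46216196 -0.20451017  0.28455565]
```

View pics/topc.png

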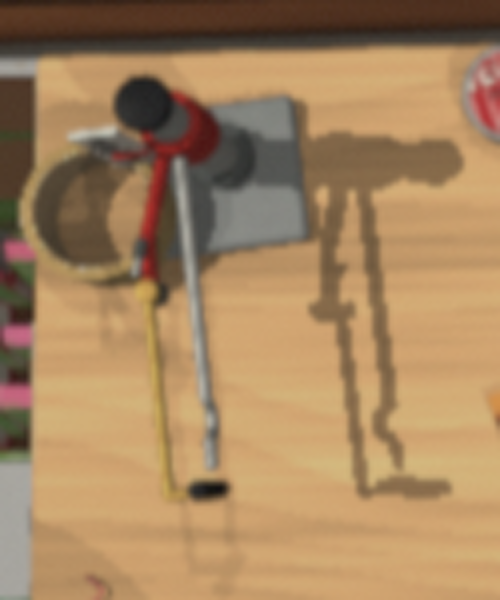

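View pics/scc.png

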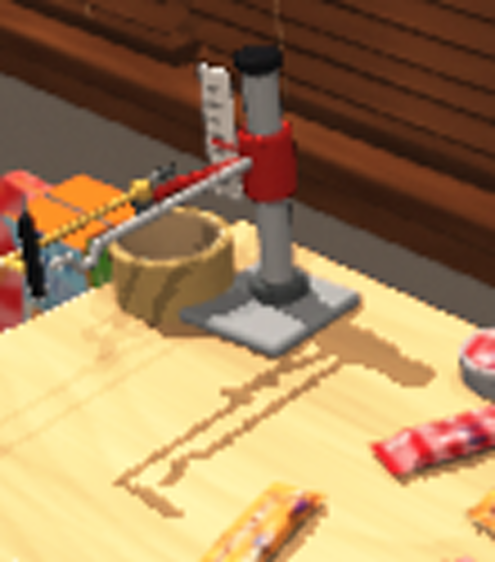

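The crops show the keeper hinge near top pixel (197,207), bar end near (202,258) and black pin near (212,257). The hook rod runs from (205,175) to its lip at (213,251), and the post is near the red collar. Next I'll get 3D points of these.

Run:
```python
from h import *
np.set_printoptions(suppress=True)
for n in("top","scene"):
    d=dict(np.load(n+"0.npz"));P=cloud(d);im=d["img"].astype(int);b,g,r=im[...,0],im[...,1],im[...,2]
    roi=(P[...,0]>.35)&(P[...,0]<.72)&(P[...,1]>.2)&(P[...,1]<.47)&(P[...,2]>.255)
    mx=im.max(-1);mn=im.min(-1)
    for name,m in(("black",mx<50),("grey",(mx-mn<30)&(mx>90)),("brass",(r>b+60)&(g>b+35)),("red",(r>b+60)&(g<b+30))):
        m=m&roi; q=P[m]; v,u=np.where(m)
        o=np.argsort(q[:,0])
        print(n,name,len(q))
        if len(q):
            k=o[::max(1,len(o)//22)]
            for i in k: print("  ",u[i],v[i],np.round(q[i]*1000).astype(int))
```

```text
top black 1016
   213 258 [414 290 326]
   197 163 [628 314 377]
   197 159 [637 313 378]
   232 143 [701 260 259]
   20 49 [703 425 809]
   37 61 [703 427 770]
   26 54 [704 428 792]
   28 53 [704 424 794]
   11 41 [705 424 827]
   11 40 [707 424 827]
   29 51 [708 424 792]
   16 42 [709 425 816]
   65 52 [718 391 764]
   0 23 [718 423 849]
   15 23 [719 406 848]
   13 22 [719 407 850]
   21 33 [719 416 821]
   58 63 [719 425 724]
   51 0 [719 332 895]
   84 47 [720 358 775]
   51 12 [720 347 869]
   19 22 [720 401 848]
   9 50 [720 467 771]
top grey 277
   213 251 [431 296 304]
   213 246 [442 296 302]
   212 241 [454 300 297]
   211 235 [468 301 303]
   210 230 [480 303 303]
   209 225 [492 305 304]
   209 220 [504 306 301]
   210 215 [516 304 302]
   209 210 [528 306 303]
   207 205 [540 310 305]
   207 202 [547 310 306]
   209 200 [553 307 300]
   206 197 [559 312 306]
   205 194 [567 315 303]
   206 190 [576 312 308]
   207 186 [586 310 305]
   206 183 [594 313 301]
   204 179 [603 318 303]
   203 175 [613 319 306]
   187 175 [618 366 281]
   181 169 [619 356 356]
   190 170 [6
[... 2919 characters left out ...]
20 329 308]
   245 143 [529 327 305]
   246 143 [533 328 303]
   246 144 [535 330 298]
   248 142 [539 325 305]
   245 140 [539 339 307]
scene red 396
   222 150 [423 290 336]
   255 140 [571 331 298]
   261 138 [592 327 298]
   269 142 [618 321 276]
   269 134 [620 320 304]
   268 135 [621 327 298]
   271 139 [623 316 287]
   273 143 [625 310 274]
   274 143 [626 307 274]
   275 131 [629 300 317]
   276 132 [633 300 312]
   277 133 [637 300 307]
   279 137 [642 298 292]
   280 141 [648 302 275]
   304 142 [706 251 265]
   303 140 [708 257 270]
   295 137 [709 296 268]
   269 126 [711 428 268]
   305 140 [714 254 268]
   303 138 [717 266 271]
   310 107 [719 231 387]
   310 114 [719 232 363]
```

Measured points agree with the given sizes: pin at (419,291) with its top at z .346, bar at z .305, hinge at (541,334), and the seat works out to about (461,296,295) with heading +6.5°. I'll write a helper that turns waypoints into rows, then open the keeper by caging its pin.

```bash
cat > w.py <<'E'
from h import *
from scipy.spatial.transform import Rotation as R
def rows(wps,step=55,rot=10):
    """wps: (x,y,z mm, yaw deg of tool y axis); prints shift/rotz rows from current pose"""
    s=telemetry.get_state();T=np.array(s["tool_rot"]);p=np.array(s["tcp_pos"])*1000
    a=np.degrees(np.arctan2(T[1,1],T[0,1]))
    print("t",round(s["t"],2),"pos",np.round(p,1),"yaw",round(a,1),"w",round(s["width"],3),"F",np.round(s["contact_force"],1),"g",round(s["grasp_force"],1))
    c=p;ca=a
    for w in wps:
        w=np.array(w,float)
        n=max(1,int(np.ceil(max(np.linalg.norm(w[:3]-c)/step,abs(w[3]-ca)/rot))))
        for k in range(1,n+1):
            q=c+(w[:3]-c)*k/n;qa=ca+(w[3]-ca)*k/n
            M=np.array([[-np.sin(np.radians(qa)),np.cos(np.radians(qa)),0],[np.cos(np.radians(qa)),np.sin(np.radians(qa)),0],[0,0,-1]]).T
            M=np.c_[[-np.sin(np.radians(qa)),np.cos(np.radians(qa)),0],[np.cos(np.radians(qa)),np.sin(np.radians(qa)),0],[0,0,-1]]
            rv=np.degrees(R.from_matrix(T.T@M).as_rotvec())
            print(" ",k,"/",n,np.round(T.T@(q-p),1).tolist(),np.round(rv,1).tolist())
        c,ca=w[:3],w[3]
def arc(th,lead=0,z=320,C=(541,334),r=127):
    b=np.radians(199.4)-th+lead/r*-1
    return (C[0]+r*np.cos(b),C[1]+r*np.sin(b),z,74)
E
python3 -c "
from w import *
rows([(126,509,420,74),(419,291,420,74),(419,291,320,74)])"
```

```text
t 0.1 pos [126.1 509.4 230.8] yaw 76.1 w 1.0 F [ 0.2 -0.4 -1. ] g 0.0
  1 / 4 [0.0, -0.2, -47.3] [-0.1, -0.0, 0.5]
  2 / 4 [0.0, -0.3, -94.6] [-0.1, -0.0, 1.0]
  3 / 4 [0.0, -0.5, -141.9] [-0.1, -0.0, 1.6]
  4 / 4 [0.1, -0.6, -189.2] [-0.1, -0.0, 2.1]
  1 / 7 [-48.1, -20.8, -189.2] [-0.1, -0.0, 2.1]
  2 / 7 [-96.2, -41.0, -189.2] [-0.1, -0.0, 2.1]
  3 / 7 [-144.3, -61.1, -189.2] [-0.1, -0.0, 2.1]
  4 / 7 [-192.4, -81.3, -189.1] [-0.1, -0.0, 2.1]
  5 / 7 [-240.5, -101.5, -189.1] [-0.1, -0.0, 2.1]
  6 / 7 [-288.6, -121.6, -189.1] [-0.1, -0.0, 2.1]
  7 / 7 [-336.7, -141.8, -189.1] [-0.1, -0.0, 2.1]
  1 / 2 [-336.8, -141.7, -139.1] [-0.1, -0.0, 2.1]
  2 / 2 [-336.8, -141.7, -89.1] [-0.1, -0.0, 2.1]
```

{"method": "step_arm", "body": {
  "series": [
    [[0, 0, -95], [0, 0, 0], -0.2],
    [[0, 0, -150], [0, 0, 1], -0.2],
    [[0, 0, -189], [0, 0, 2], -0.2],
    [[-50, -21, -189], [0, 0, 2], -0.2],
    [[-100, -42, -189], [0, 0, 2], -0.2],
    [[-150, -63, -189], [0, 0, 2], -0.2],
    [[-200, -84, -189], [0, 0, 2], -0.2],
    [[-250, -105, -189], [0, 0, 2], -0.2],
    [[-300, -126, -189], [0, 0, 2], -0.2],
    [[-337, -142, -189], [0, 0, 2], -0.2],
    [[-337, -142, -189], [0, 0, 2], -0.2]
  ]
}}

```text
t: 1.48
tcp_pos: [0.4208, 0.2893, 0.4192]
tool_rot: [[-0.961, 0.278, -0.002], [0.278, 0.961, -0.001], [0.001, -0.001, -1.0]]
contact_force: [-0.8, 1.1, 0.5]
width: 0.402
grasp_force: 0.0
```

```bash
python3 -c "
from w import *
rows([(419,291,320,74)])
d=get_image('scene');cv2.imwrite('pics/s1.png',cv2.resize(d['img'][80:230,160:320],None,fx=4,fy=4,interpolation=2))
rows([(419,291,320,74)]+[arc(t,9) for t in (.15,.3,.45,.6,.75,.9,1.05)])"
```

```text
t 1.48 pos [420.8 289.3 419.2] yaw 73.9 w 0.402 F [-0.8  1.1  0.5] g 0.0
  1 / 2 [1.0, 0.7, 49.6] [-0.1, -0.1, -0.1]
  2 / 2 [2.1, 1.3, 99.3] [-0.1, -0.1, -0.1]
t 1.52 pos [419.7 290.3 419.7] yaw 74.0 w 0.401 F [-0.9  0.1 -0.2] g 0.0
  1 / 2 [0.4, 0.3, 49.8] [-0.0, -0.1, -0.0]
  2 / 2 [0.8, 0.6, 99.7] [-0.0, -0.1, -0.0]
  1 / 1 [12.5, 26.4, 99.7] [-0.0, -0.1, -0.0]
  1 / 1 [18.5, 44.5, 99.7] [-0.0, -0.1, -0.0]
  1 / 1 [21.8, 63.2, 99.7] [-0.0, -0.1, -0.0]
  1 / 1 [22.2, 82.3, 99.7] [-0.0, -0.1, -0.0]
  1 / 1 [19.8, 101.2, 99.6] [-0.0, -0.1, -0.0]
  1 / 1 [14.5, 119.5, 99.6] [-0.0, -0.1, -0.0]
  1 / 1 [6.7, 136.8, 99.6] [-0.0, -0.1, -0.0]
```

View pics/s1.png

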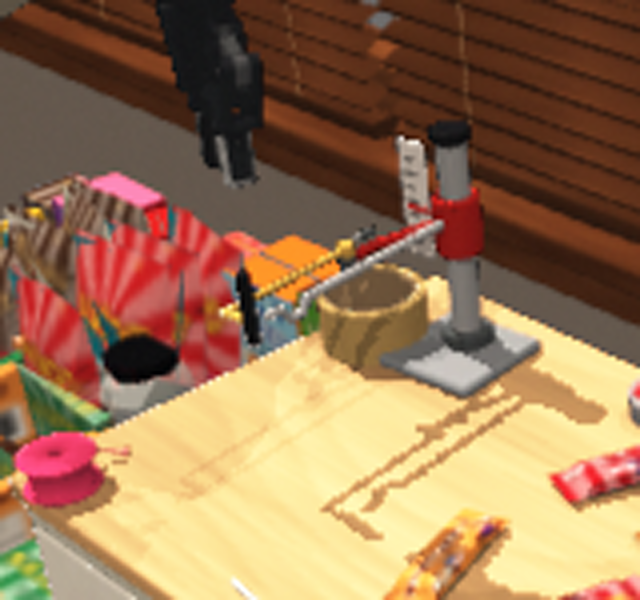

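The fingers at crop (235,170) stand above the pin at (248,300), which fits the plan. I'll descend and swing.

{"method": "step_arm", "body": {
  "series": [
    [[1, 1, 50], [0, 0, 0], -0.2],
    [[1, 1, 80], [0, 0, 0], -0.2],
    [[1, 1, 100], [0, 0, 0], -0.2],
    [[1, 1, 100], [0, 0, 0], -0.2],
    [[12, 26, 100], [0, 0, 0], -0.2],
    [[18, 44, 100], [0, 0, 0], -0.2],
    [[22, 63, 100], [0, 0, 0], -0.2],
    [[22, 82, 100], [0, 0, 0], -0.2],
    [[20, 101, 100], [0, 0, 0], -0.2],
    [[14, 119, 100], [0, 0, 0], -0.2],
    [[7, 137, 100], [0, 0, 0], -0.2],
    [[7, 137, 100], [0, 0, 0], -0.2]
  ]
}}

```text
t: 3.02
tcp_pos: [0.4502, 0.4255, 0.3201]
tool_rot: [[-0.962, 0.273, 0.0], [0.273, 0.962, 0.001], [-0.0, 0.001, -1.0]]
contact_force: [-1.2, 3.0, -1.1]
width: 0.401
grasp_force: 1.4
```

```bash
python3 -c "
from w import *
rows([arc(1.05,9,420)])
d=get_image('top');cv2.imwrite('pics/t2.png',cv2.resize(d['img'][135:305,140:340],None,fx=3,fy=3,interpolation=2))
"
```

```text
t 3.02 pos [450.2 425.5 320.1] yaw 74.2 w 0.401 F [-1.2  3.  -1.1] g 1.4
  1 / 2 [-0.6, -0.8, -49.9] [0.0, 0.0, 0.1]
  2 / 2 [-1.3, -1.7, -99.9] [0.0, 0.0, 0.2]
```

View pics/t2.png

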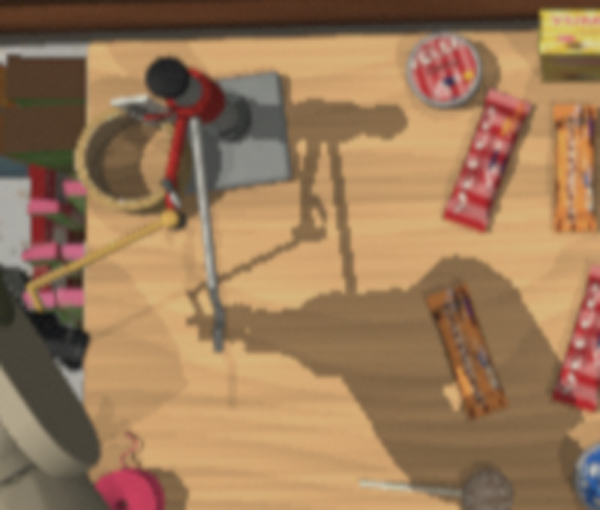

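Keeper is open (bar at crop (30,295), about 1.15 rad). I'll lift off and go to the far red bar.

```bash
python3 -c "
from w import *
rows([(450,425,400,74),(591,89,300,68),(591,89,180,68)],62)
"
```

```text
t 3.08 pos [449.7 425.2 320.2] yaw 74.2 w 0.404 F [-1.2  3.2 -1.5] g 1.1
  1 / 2 [-0.1, -0.0, -39.9] [0.0, -0.0, 0.1]
  2 / 2 [-0.3, -0.0, -79.8] [0.0, -0.0, 0.2]
  1 / 7 [-32.8, -40.7, -65.5] [0.0, -0.0, 1.0]
  2 / 7 [-65.3, -81.4, -51.3] [0.0, -0.0, 1.9]
  3 / 7 [-97.7, -122.1, -37.1] [0.0, -0.0, 2.7]
  4 / 7 [-130.2, -162.8, -22.8] [0.0, -0.0, 3.6]
  5 / 7 [-162.7, -203.5, -8.6] [0.0, -0.0, 4.4]
  6 / 7 [-195.2, -244.1, 5.7] [0.0, -0.0, 5.3]
  7 / 7 [-227.7, -284.8, 19.9] [0.0, -0.0, 6.2]
  1 / 2 [-227.7, -284.9, 79.9] [0.0, -0.0, 6.2]
  2 / 2 [-227.7, -284.9, 139.9] [0.0, -0.0, 6.2]
```

{"method": "step_arm", "body": {
  "series": [
    [[0, 0, -50], [0, 0, 0], -0.2],
    [[0, 0, -90], [0, 0, 0], -0.2],
    [[-33, -41, -90], [0, 0, 1], 0.2],
    [[-65, -81, -90], [0, 0, 2], 0.4],
    [[-98, -122, -80], [0, 0, 3], 0.4],
    [[-130, -163, -70], [0, 0, 4], 0.4],
    [[-163, -204, -50], [0, 0, 5], 0.4],
    [[-195, -244, -20], [0, 0, 6], 0.4],
    [[-228, -285, 20], [0, 0, 6.2], 0.4],
    [[-228, -285, 80], [0, 0, 6.2], 0.4],
    [[-228, -285, 100], [0, 0, 6.2], 0.4],
    [[-228, -285, 100], [0, 0, 6.2], 0.4]
  ]
}}

```text
t: 4.58
tcp_pos: [0.5904, 0.0877, 0.2198]
tool_rot: [[-0.926, 0.377, -0.002], [0.377, 0.926, -0.0], [0.002, -0.001, -1.0]]
contact_force: [1.0, 0.4, 1.2]
width: 0.7
grasp_force: 0.0
```

```bash
python3 -c "
from w import *
import m
rows([(591,89,178,68)])
m.rects(get_image('top'))
d=get_image('scene')
P=cloud(d);im=d['img'].astype(int);k=(im.max(-1)<50)&(P[...,2]>.25)&(P[...,2]<.36)&(P[...,0]>.4)&(P[...,0]<.58)&(P[...,1]>.22)
print(k.sum(),P[k].mean(0) if k.sum() else 0, P[k].max(0) if k.sum() else 0)
"
```

```text
t 4.58 pos [590.4  87.7 219.8] yaw 67.9 w 0.7 F [1.  0.4 1.2] g 0.0
  1 / 1 [-0.2, 1.5, 41.8] [-0.0, -0.1, -0.1]
comp [332. 192.] xy 581.7 10.6 size 35 113 long axis deg 178.4 z 0.1891 hue 13.0
comp [297. 201.] xy 556.6 103.0 size 32 48 long axis deg 89.6 z 0.1874 hue 2.0
comp [337. 248.] xy 431.6 -0.6 size 40 124 long axis deg 161.3 z 0.1883 hue 2.0
comp [343. 291.] xy 321.5 -14.3 size 43 68 long axis deg 90.0 z 0.1972 hue 108.0
734 [0.49153509 2.24415307 0.30374632] [0.57950876 2.40760271 0.3595357 ]
```

{"method": "step_arm", "body": {
  "series": [
    [[0, 1, 25], [0, 0, 0], 0.4],
    [[0, 1, 41], [0, 0, 0], 0.4],
    [[0, 1, 41], [0, 0, 0], -0.5],
    [[0, 1, 41], [0, 0, 0], -0.5],
    [[0, 1, 41], [0, 0, 0], -0.5],
    [[0, 1, 41], [0, 0, 0], -0.5],
    [[0, 1, 0], [0, 0, 0], -0.5],
    [[0, 1, -60], [0, 0, 0], -0.5],
    [[0, 1, -120], [0, 0, 0], -0.5],
    [[0, 1, -120], [0, 0, 0], -0.5]
  ],
  "grip_force": 30
}}

```text
t: 5.92
tcp_pos: [0.5924, 0.0888, 0.3453]
tool_rot: [[-0.926, 0.376, 0.009], [0.376, 0.926, -0.0], [-0.009, 0.003, -1.0]]
contact_force: [0.3, -0.0, -0.8]
width: 0.414
grasp_force: 30.9
```

```bash
python3 -c "
from w import *
rows([(532,-210,340,84.6),(532,-210,210,84.6),(532,-210,187,84.6)],60)
"
```

```text
t 5.92 pos [592.4  88.8 345.3] yaw 67.9 w 0.414 F [ 0.3 -0.  -0.8] g 30.9
  1 / 6 [-9.4, -49.9, 0.8] [0.2, 0.5, -2.8]
  2 / 6 [-18.8, -99.9, 1.6] [0.2, 0.5, -5.6]
  3 / 6 [-28.2, -149.8, 2.4] [0.1, 0.5, -8.4]
  4 / 6 [-37.6, -199.7, 3.3] [0.1, 0.5, -11.1]
  5 / 6 [-47.0, -249.7, 4.1] [0.1, 0.5, -13.9]
  6 / 6 [-56.4, -299.6, 4.9] [0.1, 0.5, -16.7]
  1 / 3 [-56.0, -299.7, 48.2] [0.1, 0.5, -16.7]
  2 / 3 [-55.6, -299.9, 91.5] [0.1, 0.5, -16.7]
  3 / 3 [-55.2, -300.0, 134.9] [0.1, 0.5, -16.7]
  1 / 1 [-55.0, -300.1, 157.9] [0.1, 0.5, -16.7]
```

```bash
python3 -c "
from h import *
for n in('top','scene'):
    d=dict(np.load(n+'0.npz'));P=cloud(d)
    m=(P[...,2]>.19)&(P[...,2]<.203)&(P[...,1]<-.11)&(P[...,1]>-.3)&(P[...,0]>.30)&(P[...,0]<.615)
    m=cv2.morphologyEx(m.astype(np.uint8),cv2.MORPH_CLOSE,np.ones((3,3)))&1
    k,l,s,c=cv2.connectedComponentsWithStats(m);i=1+s[1:,4].argmax();q=P[(l==i)];q=q[q[:,2]>.185]
    print(n,len(q),cv2.minAreaRect((q[:,:2]*1000).astype(np.float32)))
"
```

```text
top 772 ((462.14349365234375, -200.21400451660156), (142.67572021484375, 278.43194580078125), 84.38507843017578)
scene 1026 ((466.69854736328125, -201.506103515625), (144.85452270507812, 280.5605773925781), 83.88871002197266)
```

{"method": "step_arm", "body": {
  "series": [
    [[-9, -50, 0], [0, 0, -3], -0.5],
    [[-19, -100, 0], [0, 0, -6], -0.5],
    [[-28, -150, 0], [0, 0, -9], -0.5],
    [[-38, -200, 0], [0, 0, -11], -0.5],
    [[-47, -250, 0], [0, 0, -14], -0.5],
    [[-56, -300, 0], [0, 0, -16.7], -0.5],
    [[-56, -300, 45], [0, 0, -16.7], -0.5],
    [[-56, -300, 90], [0, 0, -16.7], -0.5],
    [[-56, -300, 120], [0, 0, -16.7], -0.5],
    [[-56, -300, 120], [0, 0, -16.7], -0.5]
  ]
}}

```text
t: 7.18
tcp_pos: [0.5295, -0.2097, 0.2178]
tool_rot: [[-0.996, 0.094, -0.005], [0.094, 0.996, 0.003], [0.005, 0.003, -1.0]]
contact_force: [0.8, 0.1, 1.2]
width: 0.414
grasp_force: 30.9
```

```bash
python3 -c "
from w import *
d=get_image('scene');cv2.imwrite('pics/s3.png',cv2.resize(d['img'][160:320,270:470],None,fx=3,fy=3,interpolation=2))
rows([(532,-210,187,84.6)],60)
"
```

```text
t 7.22 pos [ 530.3 -210.1  220. ] yaw 84.6 w 0.41 F [0.3 0.1 1.1] g 30.9
  1 / 1 [-1.8, 0.3, 32.9] [0.0, -0.1, -0.0]
```

View pics/s3.png

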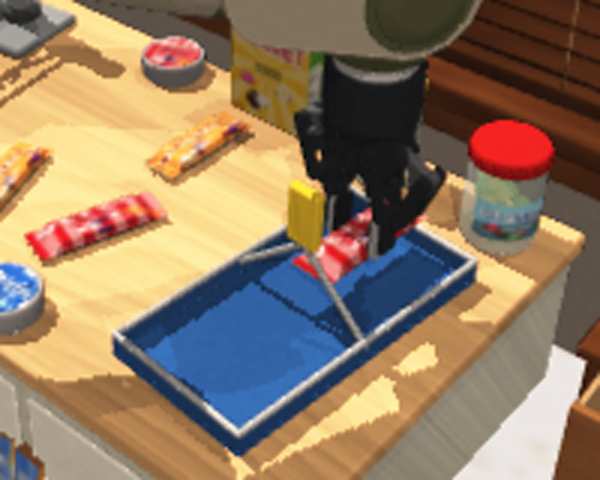

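{"method": "step_arm", "body": {
  "series": [
    [[-2, 1, 20], [0, 0, 0], -0.5],
    [[-2, 2, 35], [0, 0, 0], -0.5],
    [[-2, 2, 36], [0, 0, 0], -0.5],
    [[-2, 2, 36], [0, 0, 0], 0.1],
    [[-2, 2, 36], [0, 0, 0], 0.2],
    [[-2, 2, 10], [0, 0, 0], 0.2],
    [[-2, 2, -50], [0, 0, 0], 0.2],
    [[-2, 2, -110], [0, 0, 0], 0.2],
    [[-2, 2, -110], [0, 0, 0], 0.2]
  ]
}}

```text
t: 8.35
tcp_pos: [0.5335, -0.209, 0.3354]
tool_rot: [[-0.996, 0.094, 0.008], [0.094, 0.996, -0.005], [-0.008, -0.004, -1.0]]
contact_force: [0.6, 0.1, -1.3]
width: 0.595
grasp_force: 0.0
```

```bash
python3 -c "
from w import *
import m
rows([(431.5,-1,300,71.4),(431.5,-1,178,71.4)],60)
m.rects(get_image('top'),box=(.3,.7,-.3,.22))
"
```

```text
t 8.35 pos [ 533.5 -209.   335.4] yaw 84.6 w 0.595 F [ 0.6  0.1 -1.3] g 0.0
  1 / 4 [30.4, 49.4, 8.4] [-0.2, 0.5, 3.3]
  2 / 4 [60.7, 98.8, 16.7] [-0.2, 0.5, 6.6]
  3 / 4 [91.1, 148.2, 25.1] [-0.2, 0.5, 9.9]
  4 / 4 [121.5, 197.6, 33.5] [-0.2, 0.5, 13.2]
  1 / 3 [121.8, 197.8, 74.2] [-0.2, 0.5, 13.2]
  2 / 3 [122.2, 197.9, 114.8] [-0.2, 0.5, 13.2]
  3 / 3 [122.5, 198.1, 155.5] [-0.2, 0.5, 13.2]
comp [288. 159.] xy 668.8 125.1 size 61 67 long axis deg 92.3 z 0.1967 hue 3.0
comp [331. 191.] xy 581.7 11.6 size 40 113 long axis deg 179.4 z 0.1889 hue 14.0
comp [396. 202.] xy 512.2 -169.6 size 73 184 long axis deg 173.7 z 0.1972 hue 23.0
comp [419. 216.] xy 512.4 -216.6 size 22 39 long axis deg 177.1 z 0.1931 hue 3.0
comp [440. 224.] xy 484.5 -270.2 size 6 50 long axis deg 174.9 z 0.1969 hue 25.0
comp [337. 248.] xy 431.2 -0.5 size 40 123 long axis deg 161.3 z 0.1882 hue 2.0
comp [295. 252.] xy 422.6 110.8 size 37 113 long axis deg 17.6 z 0.1892 hue 14.0
comp [343. 291.] xy 321.5 -13.0 size 43 65 long axis deg 89.3 z 0.1974 hue 108.0
comp [302. 296.] xy 310.0 94.5 size 18 42 long axis deg 88.6 z 0.1858 hue 15.0
```

{"method": "step_arm", "body": {
  "series": [
    [[30, 49, 0], [0, 0, 3], 0.4],
    [[61, 99, 0], [0, 0, 7], 0.4],
    [[91, 148, 10], [0, 0, 10], 0.4],
    [[122, 197, 33], [0, 0, 13.2], 0.4],
    [[122, 198, 90], [0, 0, 13.2], 0.4],
    [[122, 198, 130], [0, 0, 13.2], 0.4],
    [[122, 198, 155], [0, 0, 13.2], 0.4],
    [[122, 198, 156], [0, 0, 13.2], 0.4],
    [[122, 198, 156], [0, 0, 13.2], -0.5],
    [[122, 198, 156], [0, 0, 13.2], -0.5],
    [[122, 198, 156], [0, 0, 13.2], -0.5],
    [[122, 198, 156], [0, 0, 13.2], -0.5]
  ]
}}

```text
t: 9.9
tcp_pos: [0.4303, 0.0, 0.1752]
tool_rot: [[-0.948, 0.319, 0.002], [0.319, 0.948, -0.0], [-0.002, 0.0, -1.0]]
contact_force: [-1.4, -0.2, 5.8]
width: 0.413
grasp_force: 31.6
```

```bash
python3 -c "
from w import *
rows([(431.5,-1,340,71.4),(395.5,-194,340,84.4),(395.5,-194,184,84.4)],62)
"
```

```text
t 9.9 pos [430.3   0.  175.2] yaw 71.4 w 0.413 F [-1.4 -0.2  5.8] g 31.6
  1 / 3 [-0.6, -0.2, -54.9] [0.0, 0.1, -0.0]
  2 / 3 [-1.2, -0.4, -109.9] [0.0, 0.1, -0.0]
  3 / 3 [-1.7, -0.6, -164.8] [0.0, 0.1, -0.0]
  1 / 4 [-8.6, -49.2, -164.8] [-0.0, 0.1, -3.3]
  2 / 4 [-15.5, -97.8, -164.8] [-0.0, 0.1, -6.5]
  3 / 4 [-22.4, -146.4, -164.8] [-0.0, 0.1, -9.8]
  4 / 4 [-29.2, -195.0, -164.8] [-0.0, 0.1, -13.0]
  1 / 3 [-29.1, -195.0, -112.8] [-0.0, 0.1, -13.0]
  2 / 3 [-29.1, -195.0, -60.8] [-0.0, 0.1, -13.0]
  3 / 3 [-29.0, -195.0, -8.8] [-0.0, 0.1, -13.0]
```

{"method": "step_arm", "body": {
  "series": [
    [[0, 0, -50], [0, 0, 0], -0.5],
    [[0, 0, -110], [0, 0, 0], -0.5],
    [[0, 0, -165], [0, 0, 0], -0.5],
    [[-8, -49, -165], [0, 0, -3], -0.5],
    [[-15, -98, -165], [0, 0, -6.5], -0.5],
    [[-22, -146, -165], [0, 0, -10], -0.5],
    [[-29, -195, -165], [0, 0, -13], -0.5],
    [[-29, -195, -120], [0, 0, -13], -0.5],
    [[-29, -195, -70], [0, 0, -13], -0.5],
    [[-29, -195, -30], [0, 0, -13], -0.5],
    [[-29, -195, -30], [0, 0, -13], -0.5]
  ]
}}

```text
t: 11.28
tcp_pos: [0.3942, -0.1931, 0.2027]
tool_rot: [[-0.995, 0.098, -0.004], [0.098, 0.995, 0.003], [0.004, 0.003, -1.0]]
contact_force: [0.8, 0.2, 0.5]
width: 0.413
grasp_force: 30.8
```

```bash
python3 -c "
from w import *
rows([(395.5,-194,184,84.4)],62)
"
```

```text
t 11.28 pos [ 394.2 -193.1  202.7] yaw 84.4 w 0.413 F [0.8 0.2 0.5] g 30.8
  1 / 1 [-1.5, -0.8, 18.7] [0.2, -0.2, -0.0]
```

{"method": "step_arm", "body": {
  "series": [
    [[-1, -1, 14], [0, 0, 0], -0.5],
    [[-1, -1, 22], [0, 0, 0], -0.5],
    [[-1, -1, 22], [0, 0, 0], -0.5],
    [[-1, -1, 22], [0, 0, 0], 0.2],
    [[-1, -1, 22], [0, 0, 0], 0.3],
    [[-1, -1, 10], [0, 0, 0], 0.3],
    [[-1, -1, -50], [0, 0, 0], 0.3],
    [[-1, -1, -110], [0, 0, 0], 0.3],
    [[-1, -1, -140], [0, 0, 0], 0.3],
    [[-1, -1, -140], [0, 0, 0], 0.3]
  ]
}}

```text
t: 12.52
tcp_pos: [0.3964, -0.1952, 0.3469]
tool_rot: [[-0.995, 0.098, 0.004], [0.098, 0.995, -0.003], [-0.004, -0.003, -1.0]]
contact_force: [0.4, 0.4, -0.9]
width: 0.647
grasp_force: 0.0
```

```bash
python3 -c "
from w import *
import m
rows([(582,11.7,320,89),(582,11.7,179,89)],60)
m.rects(get_image('top'),box=(.35,.64,-.26,.22))
"
```

```text
t 12.53 pos [ 396.4 -195.2  346.9] yaw 84.4 w 0.647 F [ 0.4  0.4 -0.9] g 0.0
  1 / 5 [-32.9, 44.8, 5.4] [-0.2, 0.2, -0.9]
  2 / 5 [-65.7, 89.7, 10.8] [-0.2, 0.2, -1.8]
  3 / 5 [-98.6, 134.5, 16.2] [-0.2, 0.2, -2.8]
  4 / 5 [-131.5, 179.3, 21.6] [-0.2, 0.2, -3.7]
  5 / 5 [-164.4, 224.2, 27.0] [-0.2, 0.2, -4.6]
  1 / 3 [-164.2, 224.3, 74.0] [-0.2, 0.2, -4.6]
  2 / 3 [-164.0, 224.5, 121.0] [-0.2, 0.2, -4.6]
  3 / 3 [-163.8, 224.6, 168.0] [-0.2, 0.2, -4.6]
comp [331. 192.] xy 581.8 11.8 size 37 113 long axis deg 178.4 z 0.1887 hue 13.0
comp [407. 210.] xy 472.9 -187.5 size 117 259 long axis deg 173.7 z 0.1933 hue 15.0
comp [295. 252.] xy 422.5 110.0 size 36 114 long axis deg 17.6 z 0.1887 hue 14.0
comp [412. 244.] xy 432.2 -197.7 size 38 57 long axis deg 173.2 z 0.191 hue 3.0
```

{"method": "step_arm", "body": {
  "series": [
    [[-33, 45, 0], [0, 0, -1], 0.4],
    [[-66, 90, 0], [0, 0, -2], 0.4],
    [[-99, 135, 10], [0, 0, -3], 0.4],
    [[-131, 179, 20], [0, 0, -4], 0.4],
    [[-164, 224, 30], [0, 0, -4], 0.4],
    [[-164, 224, 85], [0, 0, -4], 0.4],
    [[-164, 224, 130], [0, 0, -4], 0.4],
    [[-164, 224, 165], [0, 0, -4], 0.4],
    [[-164, 224, 169], [0, 0, -4], 0.4],
    [[-164, 224, 169], [0, 0, -4], -0.5],
    [[-164, 224, 169], [0, 0, -4], -0.5],
    [[-164, 224, 169], [0, 0, -4], -0.5]
  ]
}}

```text
t: 14.08
tcp_pos: [0.5818, 0.0118, 0.1769]
tool_rot: [[-1.0, 0.028, 0.003], [0.028, 1.0, -0.001], [-0.003, -0.0, -1.0]]
contact_force: [-0.8, -0.4, 6.3]
width: 0.391
grasp_force: 31.3
```

{"method": "step_arm", "body": {
  "series": [
    [[0, 0, 0], [0, 0, 0], -0.5],
    [[0, 0, -60], [0, 0, 0], -0.5],
    [[0, 0, -120], [0, 0, 0], -0.5],
    [[0, 0, -165], [0, 0, 0], -0.5],
    [[0, 0, -165], [0, 0, 0], -0.5]
  ]
}}

```text
t: 14.7
tcp_pos: [0.5818, 0.0119, 0.3442]
tool_rot: [[-1.0, 0.028, 0.007], [0.028, 1.0, -0.001], [-0.007, -0.001, -1.0]]
contact_force: [0.1, -0.9, -0.9]
width: 0.385
grasp_force: 30.6
```

```bash
python3 -c "
from w import *
import m
rows([(533,-208,345,84.4),(533,-208,225,84.4)],60)
"
```

```text
t 14.7 pos [581.8  11.9 344.2] yaw 88.4 w 0.385 F [ 0.1 -0.9 -0.9] g 30.6
  1 / 4 [10.7, -55.3, -0.2] [-0.1, 0.4, 1.0]
  2 / 4 [21.3, -110.6, -0.5] [-0.1, 0.4, 2.0]
  3 / 4 [32.0, -165.9, -0.7] [-0.1, 0.4, 3.0]
  4 / 4 [42.6, -221.1, -0.9] [-0.0, 0.4, 4.0]
  1 / 2 [43.1, -221.1, 59.1] [-0.0, 0.4, 4.0]
  2 / 2 [43.5, -221.0, 119.1] [-0.0, 0.4, 4.0]
```

{"method": "step_arm", "body": {
  "series": [
    [[11, -55, 0], [0, 0, 1], -0.5],
    [[21, -110, 0], [0, 0, 2], -0.5],
    [[32, -165, 0], [0, 0, 3], -0.5],
    [[43, -221, 0], [0, 0, 4], -0.5],
    [[44, -221, 50], [0, 0, 4], -0.5],
    [[44, -221, 100], [0, 0, 4], -0.5],
    [[44, -221, 125], [0, 0, 4], -0.5],
    [[44, -221, 125], [0, 0, 4], -0.5]
  ]
}}

```text
t: 15.7
tcp_pos: [0.53, -0.2072, 0.213]
tool_rot: [[-0.995, 0.098, -0.004], [0.098, 0.995, 0.003], [0.004, 0.002, -1.0]]
contact_force: [0.2, -0.2, 0.1]
width: 0.392
grasp_force: 30.5
```

```bash
python3 -c "
from w import *
rows([(533,-208,200,84.4)],60)
"
```

```text
t 15.7 pos [ 530.  -207.2  213. ] yaw 84.4 w 0.392 F [ 0.2 -0.2  0.1] g 30.5
  1 / 1 [-3.1, -0.5, 13.0] [0.1, -0.3, -0.0]
```

{"method": "step_arm", "body": {
  "series": [
    [[-2, 0, 8], [0, 0, 0], -0.5],
    [[-2, 0, 15], [0, 0, 0], -0.5],
    [[-2, 0, 15], [0, 0, 0], -0.5]
  ]
}}

```text
t: 16.08
tcp_pos: [0.5329, -0.2079, 0.2001]
tool_rot: [[-0.995, 0.098, -0.0], [0.098, 0.995, 0.0], [0.0, 0.0, -1.0]]
contact_force: [-0.0, -0.1, -1.0]
width: 0.386
grasp_force: 30.6
```

{"method": "step_arm", "body": {
  "series": [
    [[0, 0, 2], [0, 0, 0], -0.5],
    [[0, 0, 2], [0, 0, 0], -0.1],
    [[0, 0, 2], [0, 0, 0], 0.2],
    [[0, 0, 2], [0, 0, 0], 0.2],
    [[0, 0, -10], [0, 0, 0], 0.2],
    [[0, 0, -70], [0, 0, 0], 0.2],
    [[0, 0, -130], [0, 0, 0], 0.4],
    [[0, 0, -145], [0, 0, 0], 0.4],
    [[0, 0, -145], [0, 0, 0], 0.4]
  ]
}}

```text
t: 17.2
tcp_pos: [0.533, -0.208, 0.3458]
tool_rot: [[-0.995, 0.098, 0.001], [0.098, 0.995, -0.001], [-0.001, -0.001, -1.0]]
contact_force: [-0.4, 0.1, -0.5]
width: 0.697
grasp_force: 0.0
```

```bash
python3 -c "
from w import *
import m
rows([(422.6,110.3,320,107.8),(422.6,110.3,178,107.8)],60)
m.rects(get_image('top'),box=(.35,.64,-.26,.22))
"
```

```text
t 17.2 pos [ 533.  -208.   345.8] yaw 84.4 w 0.697 F [-0.4  0.1 -0.5] g 0.0
  1 / 6 [23.5, 51.0, 4.2] [-0.0, 0.1, -3.9]
  2 / 6 [47.0, 102.0, 8.5] [-0.0, 0.1, -7.8]
  3 / 6 [70.5, 153.0, 12.7] [-0.0, 0.1, -11.7]
  4 / 6 [94.0, 204.0, 17.0] [-0.0, 0.1, -15.6]
  5 / 6 [117.5, 255.0, 21.2] [-0.0, 0.1, -19.5]
  6 / 6 [141.0, 306.0, 25.5] [-0.0, 0.1, -23.4]
  1 / 3 [141.1, 306.0, 72.8] [-0.0, 0.1, -23.4]
  2 / 3 [141.1, 306.1, 120.1] [-0.0, 0.1, -23.4]
  3 / 3 [141.2, 306.1, 167.5] [-0.0, 0.1, -23.4]
comp [395. 204.] xy 511.2 -167.3 size 71 189 long axis deg 172.3 z 0.1977 hue 24.0
comp [295. 252.] xy 422.8 109.7 size 39 114 long axis deg 18.6 z 0.1887 hue 14.0
```

{"method": "step_arm", "body": {
  "series": [
    [[24, 51, 0], [0, 0, -4], 0.4],
    [[47, 102, 0], [0, 0, -8], 0.4],
    [[71, 153, 0], [0, 0, -12], 0.4],
    [[94, 204, 10], [0, 0, -16], 0.4],
    [[118, 255, 20], [0, 0, -20], 0.4],
    [[141, 306, 40], [0, 0, -23.5], 0.4],
    [[141, 306, 90], [0, 0, -23.5], 0.4],
    [[141, 306, 140], [0, 0, -23.5], 0.4],
    [[141, 306, 167], [0, 0, -23.5], 0.4],
    [[141, 306, 168], [0, 0, -23.5], 0.4],
    [[141, 306, 168], [0, 0, -23.5], -0.5],
    [[141, 306, 168], [0, 0, -23.5], -0.5]
  ]
}}

```text
t: 18.75
tcp_pos: [0.4231, 0.1103, 0.1784]
tool_rot: [[-0.952, -0.307, 0.002], [-0.307, 0.952, -0.0], [-0.002, -0.001, -1.0]]
contact_force: [-0.3, 0.2, -0.2]
width: 0.387
grasp_force: 30.7
```

{"method": "step_arm", "body": {
  "series": [
    [[0, 0, 0], [0, 0, 0], -0.5],
    [[0, 0, 0], [0, 0, 0], -0.5],
    [[0, 0, -60], [0, 0, 0], -0.5],
    [[0, 0, -120], [0, 0, 0], -0.5],
    [[0, 0, -165], [0, 0, 0], -0.5],
    [[0, 0, -165], [0, 0, 0], -0.5]
  ]
}}

```text
t: 19.5
tcp_pos: [0.4233, 0.1104, 0.3453]
tool_rot: [[-0.952, -0.307, 0.006], [-0.307, 0.952, -0.0], [-0.006, -0.002, -1.0]]
contact_force: [-0.7, -0.7, -0.7]
width: 0.387
grasp_force: 30.8
```

```bash
python3 -c "
from w import *
import m
rows([(395.5,-194,345,84.4),(395.5,-194,205,84.4)],60)
"
```

```text
t 19.5 pos [423.3 110.4 345.3] yaw 107.9 w 0.387 F [-0.7 -0.7 -0.7] g 30.8
  1 / 6 [20.0, -46.9, 0.0] [-0.1, 0.4, 3.9]
  2 / 6 [40.0, -93.7, 0.0] [-0.1, 0.4, 7.8]
  3 / 6 [60.0, -140.6, 0.1] [-0.1, 0.4, 11.7]
  4 / 6 [80.0, -187.4, 0.1] [-0.1, 0.4, 15.7]
  5 / 6 [100.0, -234.3, 0.1] [-0.1, 0.4, 19.6]
  6 / 6 [120.0, -281.1, 0.1] [-0.0, 0.4, 23.5]
  1 / 3 [120.2, -281.0, 46.8] [-0.0, 0.4, 23.5]
  2 / 3 [120.5, -280.9, 93.5] [-0.0, 0.4, 23.5]
  3 / 3 [120.8, -280.8, 140.1] [-0.0, 0.4, 23.5]
```

{"method": "step_arm", "body": {
  "series": [
    [[20, -47, 0], [0, 0, 4], -0.5],
    [[40, -94, 0], [0, 0, 8], -0.5],
    [[60, -141, 0], [0, 0, 12], -0.5],
    [[80, -188, 0], [0, 0, 16], -0.5],
    [[100, -235, 0], [0, 0, 20], -0.5],
    [[120, -281, 0], [0, 0, 23.5], -0.5],
    [[120, -281, 50], [0, 0, 23.5], -0.5],
    [[120, -281, 100], [0, 0, 23.5], -0.5],
    [[120, -281, 130], [0, 0, 23.5], -0.5],
    [[120, -281, 143], [0, 0, 23.5], -0.5],
    [[120, -281, 143], [0, 0, 23.5], -0.5]
  ]
}}

```text
t: 20.88
tcp_pos: [0.3946, -0.1938, 0.1991]
tool_rot: [[-0.995, 0.098, -0.001], [0.098, 0.995, 0.0], [0.001, 0.0, -1.0]]
contact_force: [-0.1, 0.3, 0.1]
width: 0.387
grasp_force: 31.2
```

{"method": "step_arm", "body": {
  "series": [
    [[0, 0, 2], [0, 0, 0], -0.5],
    [[0, 0, 2], [0, 0, 0], -0.5],
    [[0, 0, 2], [0, 0, 0], -0.1],
    [[0, 0, 2], [0, 0, 0], 0.2],
    [[0, 0, 2], [0, 0, 0], 0.2],
    [[0, 0, -10], [0, 0, 0], 0.2],
    [[0, 0, -70], [0, 0, 0], 0.2],
    [[0, 0, -130], [0, 0, 0], 0.2],
    [[30, 50, -160], [0, 0, 0], 0.2],
    [[60, 100, -160], [0, 0, 0], 0.2],
    [[90, 150, -160], [0, 0, 0], 0.2],
    [[90, 150, -160], [0, 0, 0], 0.2]
  ]
}}

```text
t: 22.38
tcp_pos: [0.3186, -0.0336, 0.3608]
tool_rot: [[-0.996, 0.094, 0.003], [0.094, 0.996, -0.001], [-0.003, -0.001, -1.0]]
contact_force: [0.0, -0.5, 1.3]
width: 0.6
grasp_force: 0.0
```

```bash
python3 -c "
from w import *
d=get_image('top');cv2.imwrite('pics/t4.png',cv2.resize(d['img'][130:310,180:470],None,fx=2.7,fy=2.7,interpolation=2))
D=get_image('scene');np.savez('s4.npz',**D);np.savez('t4.npz',**d)
for n,d in(('top',d),('scene',D)):
    P=cloud(d)
    m=(P[...,2]>.19)&(P[...,2]<.203)&(P[...,1]<-.11)&(P[...,1]>-.3)&(P[...,0]>.30)&(P[...,0]<.615)
    m=cv2.morphologyEx(m.astype(np.uint8),cv2.MORPH_CLOSE,np.ones((3,3)))&1
    k,l,s,c=cv2.connectedComponentsWithStats(m);i=1+s[1:,4].argmax();q=P[(l==i)];q=q[q[:,2]>.185]
    print(n,len(q),cv2.minAreaRect((q[:,:2]*1000).astype(np.float32)))
    B,G,R=[d['img'][...,i].astype(int) for i in range(3)]
    m=(R>B+80)&(G>B+60)&(P[...,2]>.255)&(P[...,2]<.32)&(P[...,1]<-.15)&(P[...,0]<.5);q=P[m];print('tab',m.sum(),np.percentile(q,[2,50,98],axis=0).round(4))
rows([(464,-202,360,-6)])
"
```

```text
top 1102 ((462.0181884765625, -200.251953125), (143.0336151123047, 278.0751037597656), 84.10897064208984)
tab 60 [[ 0.4576 -0.2121  0.283 ]
 [ 0.4625 -0.1965  0.3035]
 [ 0.4675 -0.1852  0.3076]]
scene 1202 ((466.4360656738281, -202.45034790039062), (142.71279907226562, 280.0804138183594), 84.09827423095703)
tab 226 [[ 0.459  -0.2168  0.2566]
 [ 0.4623 -0.2048  0.285 ]
 [ 0.4693 -0.188   0.3049]]
t 22.48 pos [319.8 -35.8 360.1] yaw 84.4 w 0.596 F [-1.1 -0.7 -0.7] g 0.0
  1 / 10 [-16.0, -15.1, 0.0] [-0.0, 0.1, 9.0]
  2 / 10 [-31.9, -30.3, 0.1] [-0.0, 0.1, 18.1]
  3 / 10 [-47.9, -45.4, 0.1] [-0.0, 0.1, 27.1]
  4 / 10 [-63.8, -60.6, 0.2] [-0.0, 0.1, 36.2]
  5 / 10 [-79.8, -75.7, 0.2] [-0.0, 0.1, 45.2]
  6 / 10 [-95.8, -90.9, 0.3] [-0.0, 0.1, 54.3]
  7 / 10 [-111.7, -106.0, 0.3] [0.0, 0.1, 63.3]
  8 / 10 [-127.7, -121.1, 0.3] [0.0, 0.1, 72.4]
  9 / 10 [-143.7, -136.3, 0.4] [0.0, 0.1, 81.4]
  10 / 10 [-159.6, -151.4, 0.4] [0.0, 0.1, 90.4]
```

View pics/t4.png

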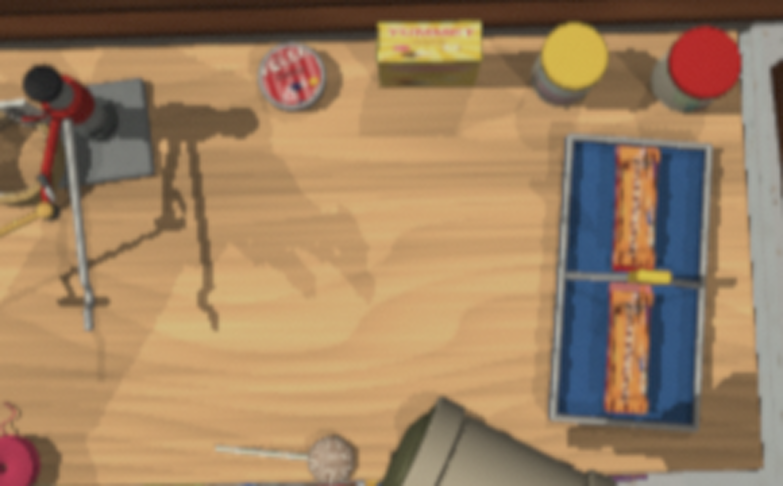

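All four bars lie stacked in the two bays (orange on top at crop (635,210) and (628,350)), and the basket hasn't moved. Next is the tab.

{"method": "step_arm", "body": {
  "series": [
    [[-16, -15, 0], [0, 0, 9], -0.1],
    [[-32, -30, 0], [0, 0, 18], -0.1],
    [[-48, -45, 0], [0, 0, 27], -0.1],
    [[-64, -60, 0], [0, 0, 36], -0.1],
    [[-80, -75, 0], [0, 0, 45], -0.1],
    [[-96, -90, 0], [0, 0, 54], -0.1],
    [[-112, -106, 0], [0, 0, 63], -0.1],
    [[-128, -121, 0], [0, 0, 72], -0.1],
    [[-144, -136, 0], [0, 0, 81], -0.1],
    [[-159, -150, 0], [0, 0, 90.3], -0.1],
    [[-159, -150, 0], [0, 0, 90.3], -0.1],
    [[-159, -150, 0], [0, 0, 90.3], -0.1]
  ]
}}

```text
t: 23.98
tcp_pos: [0.4631, -0.2009, 0.3591]
tool_rot: [[0.101, 0.995, -0.001], [0.995, -0.101, 0.0], [0.0, -0.001, -1.0]]
contact_force: [-0.3, -0.3, 0.2]
width: 0.451
grasp_force: 0.0
```

```bash
python3 -c "
from w import *
d=get_image('scene');cv2.imwrite('pics/s5.png',cv2.resize(d['img'][140:300,290:460],None,fx=3.5,fy=3.5,interpolation=2))
rows([(463.5,-201.5,271,-5.9)])
"
```

```text
t 24.02 pos [ 463.  -200.7  359.3] yaw -5.8 w 0.448 F [ 0.3 -0.1 -0.1] g 0.0
  1 / 2 [-0.4, 0.3, 44.2] [-0.0, -0.0, 0.1]
  2 / 2 [-0.8, 0.6, 88.3] [-0.0, -0.0, 0.1]
```

View pics/s5.png

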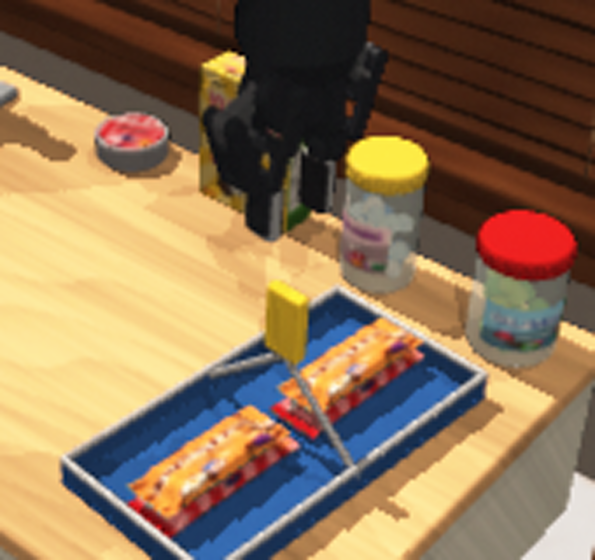

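The gripper straddles the tab (crop (287,320)) from above. I'll descend, grip at 60 N and lift slowly.

{"method": "step_arm", "body": {
  "series": [
    [[-1, 0, 45], [0, 0, 0], -0.1],
    [[-1, 0, 75], [0, 0, 0], -0.1],
    [[-1, 0, 88], [0, 0, 0], -0.1],
    [[-1, 0, 88], [0, 0, 0], -0.1],
    [[-1, 0, 88], [0, 0, 0], -1],
    [[-1, 0, 88], [0, 0, 0], -1],
    [[-1, 0, 88], [0, 0, 0], -1],
    [[-1, 0, 88], [0, 0, 0], -1]
  ],
  "grip_force": 70
}}

```text
t: 25.02
tcp_pos: [0.4639, -0.202, 0.2728]
tool_rot: [[0.103, 0.995, 0.003], [0.995, -0.103, -0.002], [-0.002, 0.003, -1.0]]
contact_force: [2.0, -0.3, 6.6]
width: 0.116
grasp_force: 69.5
```

{"method": "step_arm", "body": {
  "series": [
    [[0, 0, 0], [0, 0, 0], -1],
    [[0, 0, -2], [0, 0, 0], -1],
    [[0, 0, -5], [0, 0, 0], -1],
    [[0, 0, -10], [0, 0, 0], -1],
    [[0, 0, -18], [0, 0, 0], -1],
    [[0, 0, -28], [0, 0, 0], -1],
    [[0, 0, -40], [0, 0, 0], -1],
    [[0, 0, -52], [0, 0, 0], -1],
    [[0, 0, -60], [0, 0, 0], -1],
    [[0, 0, -65], [0, 0, 0], -1],
    [[0, 0, -65], [0, 0, 0], -1]
  ]
}}

```text
t: 26.4
tcp_pos: [0.4633, -0.2017, 0.3364]
tool_rot: [[0.103, 0.995, 0.0], [0.995, -0.103, -0.0], [-0.0, 0.0, -1.0]]
contact_force: [-0.4, 0.1, -6.2]
width: 0.118
grasp_force: 68.1
```

```bash
python3 -c "
from w import *
D=get_image('scene');cv2.imwrite('pics/s6.png',cv2.resize(D['img'][100:300,270:470],None,fx=3,fy=3,interpolation=2))
d=get_image('top')
for n,d in(('top',d),('scene',D)):
    P=cloud(d);B,G,R=[d['img'][...,i].astype(int) for i in range(3)]
    m=(B>R+40)&(P[...,1]<-.08)&(P[...,1]>-.33)&(P[...,2]>.2)&(P[...,2]<.3)&(P[...,0]>.3)&(P[...,0]<.62);q=P[m]
    print(n,m.sum(),np.percentile(q,[2,50,98],axis=0).round(3).tolist(),cv2.minAreaRect((q[:,:2]*1000).astype(np.float32)))
    A=np.c_[q[:,:2],np.ones(len(q))];print('plane',np.linalg.lstsq(A,q[:,2],rcond=None)[0])
rows([(463,-201,340,-5.9),(400,40,340,6.5),(360,240,370,6.5)],40)
"
```

```text
top 1148 [[0.372, -0.26, 0.237], [0.516, -0.171, 0.241], [0.592, -0.142, 0.246]] ((479.3465881347656, -205.04293823242188), (126.44999694824219, 228.42825317382812), 84.11825561523438)
plane [-0.00307195  0.00095826  0.24324736]
scene 2811 [[0.323, -0.279, 0.24], [0.442, -0.225, 0.243], [0.599, -0.126, 0.256]] ((462.77764892578125, -202.54888916015625), (141.477294921875, 277.138916015625), 83.91525268554688)
plane [-0.00488829 -0.00820048  0.24471206]
t 26.5 pos [ 463.2 -201.6  335.9] yaw -5.9 w 0.118 F [ 0.2  0.6 -6.8] g 68.1
  1 / 1 [0.6, -0.2, -4.1] [-0.0, -0.0, -0.0]
  1 / 7 [33.9, -12.7, -4.0] [-0.0, -0.0, -1.8]
  2 / 7 [67.2, -25.2, -4.0] [-0.0, -0.0, -3.6]
  3 / 7 [100.5, -37.7, -4.0] [-0.0, -0.0, -5.3]
  4 / 7 [133.9, -50.2, -4.0] [-0.0, -0.0, -7.1]
  5 / 7 [167.2, -62.7, -4.0] [-0.0, -0.0, -8.9]
  6 / 7 [200.5, -75.2, -4.0] [-0.0, -0.0, -10.6]
  7 / 7 [233.8, -87.7, -3.9] [-0.0, -0.0, -12.4]
  1 / 6 [266.3, -97.8, -8.9] [-0.0, -0.0, -12.4]
  2 / 6 [298.8, -107.9, -13.9] [-0.0, -0.0, -12.4]
  3 / 6 [331.2, -117.9, -18.9] [-0.0, -0.0, -12.4]
  4 / 6 [363.7, -128.0, -23.9] [-0.0, -0.0, -12.4]
  5 / 6 [396.2, -138.1, -28.8] [-0.0, -0.0, -12.4]
  6 / 6 [428.6, -148.1, -33.8] [-0.0, -0.0, -12.4]
```

View pics/s6.png

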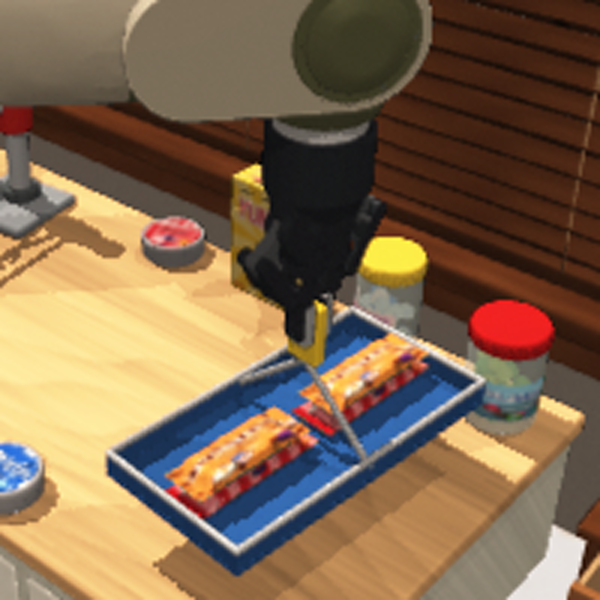

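Basket is lifted and level with the bars in place. Before carrying it I'll check the height of the ring and base plate near the hook against the hanging basket, and refine the seat and heading.

Run:
```python
from h import *
for n in("top","scene"):
    d=dict(np.load(n+"0.npz"));P=cloud(d)
    u=np.array([.9935,.113,0]);l=np.array([-.113,.9935,0])
    q=P.reshape(-1,3)-np.array([.461,.296,0]);a=q@u;b=q@l;z=q[:,2]
    m=(abs(a)<.16)&(abs(b)<.09)&(z>.182)&(z<.285)
    print(n,m.sum())
    for i in np.where(m)[0][::max(1,m.sum()//25)]: print("  ",np.round([a[i]*1000,b[i]*1000,z[i]*1000]).astype(int))
    # rod fit
    im=d["img"].astype(int);mx=im.max(-1).ravel();mn=im.min(-1).ravel()
    m=(mx-mn<30)&(mx>90)&(a>-.04)&(a<.14)&(abs(b)<.02)&(z>.285)&(z<.32)
    X=P.reshape(-1,3)[m]; f=np.polyfit(X[:,0],X[:,1],1);print("rod fit",np.degrees(np.arctan(f[0])),"y at x=.461",np.polyval(f,.461),"xmin",X[:,0].min(),m.sum())
    for i in np.where(m&(a<.03))[0][:25]: print("   rod",np.round([a[i]*1000,b[i]*1000,z[i]*1000]).astype(int))
```

```text
top 651
   [160  -8 285]
   [158 -20 187]
   [155 -18 192]
   [154 -12 186]
   [153  -3 184]
   [152   8 186]
   [150  16 187]
   [150  37 187]
   [139 -43 189]
   [139 -26 187]
   [137 -13 189]
   [138   9 185]
   [138  25 185]
   [134  40 211]
   [127 -35 183]
   [126 -17 188]
   [125  -8 187]
   [125  13 187]
   [127  42 186]
   [115 -39 187]
   [116 -18 185]
   [114  -8 190]
   [113  25 188]
   [107  82 218]
   [102  73 209]
   [-131   87  182]
rod fit 6.3799169237023206 y at x=.461 0.2994904483290877 xmin 0.4305605946099512 192
   rod [ 30   6 304]
   rod [ 29   3 304]
   rod [ 29   1 304]
   rod [ 27   6 303]
   rod [ 27   4 302]
   rod [ 27   1 306]
   rod [ 24   3 306]
   rod [ 24   2 302]
   rod [ 23   5 301]
   rod [ 22   2 303]
   rod [ 20   5 303]
   rod [ 20   3 302]
   rod [ 17   4 307]
   rod [ 17   3 301]
   rod [ 15   5 305]
   rod [ 15   2 309]
   rod [ 13   5 305]
   rod [ 13   3 303]
   rod [ 12   1 304]
   rod [ 11   6 303]
   rod [ 10   3 305]
   rod [ 10   2 300]
   rod [  8   4 303]
   rod [  8   2 301]
   rod [  5   4 304]
scene 474
   [159   2 285]
   [104  
[... 343 characters left out ...]
188]
   [113   7 187]
   [146 -42 188]
   [136 -42 189]
   [137 -45 185]
   [120 -47 187]
rod fit 6.320443027132943 y at x=.461 0.29579234156041756 xmin 0.4232635042705005 115
   rod [ 24   1 305]
   rod [ 27   0 304]
   rod [ 30  -1 303]
   rod [ 19   5 303]
   rod [ 18  -1 305]
   rod [ 23   0 302]
   rod [ 26   0 301]
   rod [ 11   0 305]
   rod [ 13  -2 304]
   rod [ 18  -1 302]
   rod [ 22   0 299]
   rod [ 11   5 300]
   rod [ 12   2 300]
   rod [ 13  -1 300]
   rod [ 17  -1 298]
   rod [  9   4 297]
   rod [ 10   0 298]
   rod [ 13  -1 297]
   rod [-15   2 306]
   rod [-13   1 305]
   rod [  5  -1 297]
   rod [ 10   1 295]
   rod [-36  -2 313]
   rod [-21   4 304]
   rod [-18   4 303]
```

The ring beside the base plate (a≥103, b≥35, top z≈.223) would foul the basket's corner if it hung square. Yawing the basket about 16° clockwise from the hook clears both ring and post, so I'll hang it that way, with tool yaw -9.6°. Carrying it over slowly.

```bash
python3 -c "
from w import *
rows([(463,-202,345,-7),(372,287.5,345,-9.6)],34)
"
```

```text
t 26.5 pos [ 463.2 -201.6  335.9] yaw -5.9 w 0.118 F [ 0.2  0.6 -6.8] g 68.1
  1 / 1 [-0.4, -0.1, -9.1] [-0.0, -0.0, 1.1]
  1 / 15 [31.4, -9.5, -9.0] [-0.0, -0.0, 1.3]
  2 / 15 [63.3, -18.9, -9.0] [-0.0, -0.0, 1.4]
  3 / 15 [95.1, -28.3, -9.0] [-0.0, -0.0, 1.6]
  4 / 15 [126.9, -37.7, -9.0] [-0.0, -0.0, 1.8]
  5 / 15 [158.8, -47.1, -9.0] [-0.0, -0.0, 2.0]
  6 / 15 [190.6, -56.5, -9.0] [-0.0, -0.0, 2.1]
  7 / 15 [222.4, -65.9, -8.9] [-0.0, -0.0, 2.3]
  8 / 15 [254.3, -75.3, -8.9] [-0.0, -0.0, 2.5]
  9 / 15 [286.1, -84.7, -8.9] [-0.0, -0.0, 2.6]
  10 / 15 [317.9, -94.1, -8.9] [-0.0, -0.0, 2.8]
  11 / 15 [349.8, -103.5, -8.9] [-0.0, -0.0, 3.0]
  12 / 15 [381.6, -112.9, -8.9] [-0.0, -0.0, 3.2]
  13 / 15 [413.4, -122.3, -8.8] [-0.0, -0.0, 3.3]
  14 / 15 [445.3, -131.7, -8.8] [-0.0, -0.0, 3.5]
  15 / 15 [477.1, -141.1, -8.8] [-0.0, -0.0, 3.7]
```

{"method": "step_arm", "body": {
  "series": [
    [[0, 0, -9], [0, 0, 1], -1],
    [[6, -2, -9], [0, 0, 1], -1],
    [[18, -5, -9], [0, 0, 1], -1],
    [[36, -11, -9], [0, 0, 1.3], -1],
    [[60, -18, -9], [0, 0, 1.5], -1],
    [[90, -27, -9], [0, 0, 1.7], -1],
    [[122, -36, -9], [0, 0, 1.9], -1],
    [[155, -46, -9], [0, 0, 2], -1],
    [[185, -55, -9], [0, 0, 2.1], -1],
    [[209, -62, -9], [0, 0, 2.2], -1],
    [[225, -67, -9], [0, 0, 2.3], -1],
    [[232, -69, -9], [0, 0, 2.3], -1]
  ]
}}

```text
t: 28.0
tcp_pos: [0.4177, 0.0376, 0.3454]
tool_rot: [[0.141, 0.99, 0.0], [0.99, -0.141, 0.0], [0.0, 0.0, -1.0]]
contact_force: [0.3, -1.0, -6.3]
width: 0.118
grasp_force: 68.4
```

{"method": "step_arm", "body": {
  "series": [
    [[6, -2, 0], [0, 0, 0], -1],
    [[18, -5, 0], [0, 0, 0.2], -1],
    [[36, -11, 0], [0, 0, 0.3], -1],
    [[60, -18, 0], [0, 0, 0.5], -1],
    [[90, -27, 0], [0, 0, 0.7], -1],
    [[120, -36, 0], [0, 0, 0.9], -1],
    [[150, -45, 0], [0, 0, 1], -1],
    [[180, -54, 0], [0, 0, 1.1], -1],
    [[208, -62, 0], [0, 0, 1.2], -1],
    [[228, -67, 0], [0, 0, 1.3], -1],
    [[240, -71, 0], [0, 0, 1.4], -1],
    [[245, -72, 0], [0, 0, 1.4], -1]
  ]
}}

```text
t: 29.5
tcp_pos: [0.3821, 0.2894, 0.3452]
tool_rot: [[0.167, 0.986, -0.0], [0.986, -0.167, -0.0], [-0.0, -0.0, -1.0]]
contact_force: [-0.3, -0.4, -6.5]
width: 0.113
grasp_force: 68.4
```

```bash
python3 -c "
from w import *
D=get_image('scene');d=get_image('top')
cv2.imwrite('pics/s7.png',np.vstack([cv2.resize(D['img'][60:240,130:380],None,fx=2.2,fy=2.2,interpolation=2)[:300],cv2.resize(d['img'][135:305,120:370],None,fx=2.2,fy=2.2,interpolation=2)[:300]]))
for n,d in(('top',d),('scene',D)):
    P=cloud(d);im=d['img'].astype(int);B,G,R=[im[...,i] for i in range(3)]
    m=(B>R+40)&(P[...,1]>.12)&(P[...,1]<.42)&(P[...,2]>.225)&(P[...,2]<.3)&(P[...,0]>.2)&(P[...,0]<.62);q=P[m]
    print(n,m.sum(),cv2.minAreaRect((q[:,:2]*1000).astype(np.float32)),'plane',np.linalg.lstsq(np.c_[q[:,:2],np.ones(len(q))],q[:,2],rcond=None)[0])
rows([(430,294,340,-9.6),(461,297.5,339,-9.6)],20)
"
```

```text
top 1851 ((379.0238037109375, 293.8060302734375), (127.52906036376953, 265.1531982421875), 81.14202880859375) plane [-0.00259715  0.00073061  0.2515124 ]
scene 1251 ((381.4546813964844, 288.08392333984375), (146.89772033691406, 275.1829833984375), 80.17774963378906) plane [ 9.61509553e-07 -1.88253125e-03  2.55123346e-01]
t 29.6 pos [382.3 289.  345.2] yaw -9.6 w 0.117 F [-0.1  0.4 -6.4] g 68.5
  1 / 3 [4.3, 15.4, 1.7] [-0.0, 0.0, -0.0]
  2 / 3 [8.6, 30.8, 3.5] [-0.0, 0.0, -0.0]
  3 / 3 [12.9, 46.2, 5.2] [-0.0, 0.0, -0.0]
  1 / 2 [17.2, 61.2, 5.7] [-0.0, 0.0, -0.0]
  2 / 2 [21.5, 76.2, 6.2] [-0.0, 0.0, -0.0]
```

View pics/s7.png

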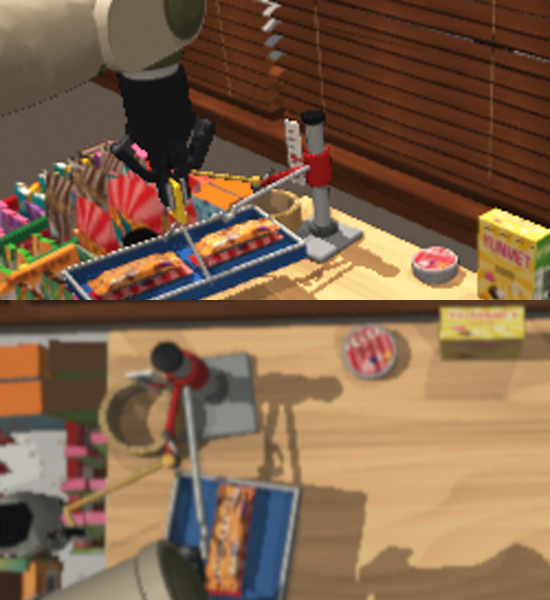

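Basket hangs level in the gripper in front of the hook; the rod at top crop (195,470) points over its bay. Moving in.

{"method": "step_arm", "body": {
  "series": [
    [[0, 0, 5], [0, 0, 0], -1],
    [[2, 6, 5], [0, 0, 0], -1],
    [[4, 14, 5], [0, 0, 0], -1],
    [[6, 22, 5], [0, 0, 0], -1],
    [[9, 32, 5], [0, 0, 0], -1],
    [[12, 42, 5], [0, 0, 0], -1],
    [[15, 52, 5], [0, 0, 0], -1],
    [[17, 61, 6], [0, 0, 0], -1],
    [[19, 69, 6], [0, 0, 0], -1],
    [[21, 74, 6], [0, 0, 0], -1],
    [[21.5, 76, 6], [0, 0, 0], -1],
    [[21.5, 76, 6], [0, 0, 0], -1]
  ]
}}

```text
t: 31.1
tcp_pos: [0.4607, 0.2975, 0.3393]
tool_rot: [[0.167, 0.986, -0.0], [0.986, -0.167, -0.0], [-0.0, -0.0, -1.0]]
contact_force: [-0.1, 0.5, -5.9]
width: 0.12
grasp_force: 68.4
```

```bash
python3 -c "
from w import *
D=get_image('scene')
cv2.imwrite('pics/s8.png',cv2.resize(D['img'][90:200,190:320],None,fx=5,fy=5,interpolation=2))
P=cloud(D)
rows([(461,297.5,300,-9.6)],20)
"
```

```text
t 31.15 pos [460.6 297.5 339.4] yaw -9.6 w 0.116 F [-0.5 -0.1 -5.5] g 68.4
  1 / 2 [0.0, 0.2, 19.7] [-0.0, 0.0, -0.0]
  2 / 2 [0.0, 0.4, 39.4] [-0.0, 0.0, -0.0]
```

View pics/s8.png

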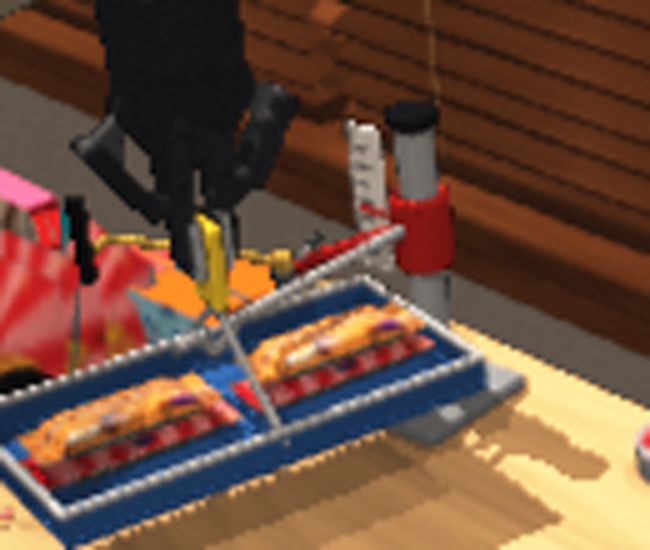

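The hook passes under the peak, with the lip at crop (178,345) and the peak at (220,318). Lowering slowly while watching the force.

{"method": "step_arm", "body": {
  "series": [
    [[0, 0, 4], [0, 0, 0], -1],
    [[0, 0, 8], [0, 0, 0], -1],
    [[0, 0, 12], [0, 0, 0], -1],
    [[0, 0, 15], [0, 0, 0], -1],
    [[0, 0, 18], [0, 0, 0], -1],
    [[0, 0, 20], [0, 0, 0], -1],
    [[0, 0, 22], [0, 0, 0], -1],
    [[0, 0, 24], [0, 0, 0], -1],
    [[0, 0, 26], [0, 0, 0], -1],
    [[0, 0, 26], [0, 0, 0], -1]
  ]
}}

```text
t: 32.4
tcp_pos: [0.4608, 0.2976, 0.3133]
tool_rot: [[0.167, 0.986, 0.0], [0.986, -0.167, 0.0], [0.0, 0.0, -1.0]]
contact_force: [-0.2, -0.3, -2.8]
width: 0.116
grasp_force: 68.9
```

{"method": "step_arm", "body": {
  "series": [
    [[0, 0, 2], [0, 0, 0], -1],
    [[0, 0, 4], [0, 0, 0], -1],
    [[0, 0, 6], [0, 0, 0], -1],
    [[0, 0, 8], [0, 0, 0], -1],
    [[0, 0, 9], [0, 0, 0], -1],
    [[0, 0, 9], [0, 0, 0], -1],
    [[0, 0, 9], [0, 0, 0], -1]
  ]
}}

```text
t: 33.28
tcp_pos: [0.4608, 0.2975, 0.3044]
tool_rot: [[0.167, 0.986, 0.0], [0.986, -0.167, 0.0], [0.0, 0.0, -1.0]]
contact_force: [0.7, 0.9, -0.4]
width: 0.117
grasp_force: 69.3
```

{"method": "step_arm", "body": {
  "series": [
    [[0, 0, 1], [0, 0, 0], -1],
    [[0, 0, 1], [0, 0, 0], -0.4],
    [[0, 0, 1], [0, 0, 0], -0.3],
    [[0, 0, 1], [0, 0, 0], -0.3],
    [[0, 0, 1], [0, 0, 0], -0.3],
    [[0, 0, -10], [0, 0, 0], -0.3],
    [[0, 0, -40], [0, 0, 0], -0.3],
    [[0, 0, -70], [0, 0, 0], -0.3],
    [[0, 0, -90], [0, 0, 0], -0.3],
    [[0, 0, -90], [0, 0, 0], -0.3]
  ],
  "grip_force": 20
}}

```text
t: 34.52
tcp_pos: [0.461, 0.2976, 0.396]
tool_rot: [[0.167, 0.986, 0.003], [0.986, -0.167, 0.001], [0.002, 0.003, -1.0]]
contact_force: [0.4, -0.3, -0.6]
width: 0.349
grasp_force: 0.0
```

```bash
cat > pin.py <<'E'
from w import *
def look(name=None):
    D=get_image('scene');d=get_image('top')
    if name: cv2.imwrite(name,np.vstack([cv2.resize(D['img'][80:230,150:330],None,fx=3,fy=2,interpolation=2),cv2.resize(d['img'][140:300,130:310],None,fx=3,fy=1.8,interpolation=2)]))
    for n,d in(('top',d),('scene',D)):
        P=cloud(d);im=d['img'].astype(int);B,G,R=[im[...,i] for i in range(3)]
        m=(B>R+40)&(P[...,1]>.18)&(P[...,1]<.42)&(P[...,2]>.18)&(P[...,2]<.26)&(P[...,0]>.28)&(P[...,0]<.64);q=P[m]
        print(n,m.sum(),np.round(cv2.minAreaRect((q[:,:2]*1000).astype(np.float32))[0]),cv2.minAreaRect((q[:,:2]*1000).astype(np.float32))[2],'zmed',np.median(q[:,2]),'plane',np.linalg.lstsq(np.c_[q[:,:2]-q[:,:2].mean(0),np.ones(len(q))],q[:,2],rcond=None)[0].round(4))
        m=(im.max(-1)<50)&(P[...,0]>.4)&(P[...,0]<.52)&(P[...,1]>.36)&(P[...,1]<.47)&(P[...,2]>.25)&(P[...,2]<.36)
        if m.any(): print('  pin',m.sum(),np.percentile(P[m],[5,50,95],axis=0).round(3).tolist())
        m=(R>B+60)&(G>B+35)&(P[...,0]>.4)&(P[...,0]<.56)&(P[...,1]>.33)&(P[...,1]<.47)&(P[...,2]>.26)&(P[...,2]<.33)
        if m.any():
            q=P[m];q=q[np.argsort(q[:,1])][::max(1,len(q)//6)];print('  brass',m.sum(),q.round(3).tolist())
    rows([])
E
python3 -c "
from pin import *
look('pics/p9.png')"
```

```text
top 1693 [458. 299.] 82.11656188964844 zmed 0.20665668761382072 plane [-0.0025 -0.0026  0.2067]
scene 1160 [460. 296.] 81.50904083251953 zmed 0.209146602301776 plane [-0.     -0.0041  0.2107]
  pin 46 [[0.457, 0.426, 0.273], [0.459, 0.43, 0.3], [0.463, 0.435, 0.323]]
  brass 76 [[0.537, 0.33, 0.287], [0.534, 0.341, 0.288], [0.522, 0.362, 0.286], [0.506, 0.395, 0.288], [0.507, 0.413, 0.285], [0.491, 0.428, 0.287], [0.481, 0.44, 0.287]]
t 34.62 pos [460.7 297.5 393.7] yaw -9.6 w 0.351 F [-1.2  0.7 -0. ] g 0.0
```

View pics/p9.png

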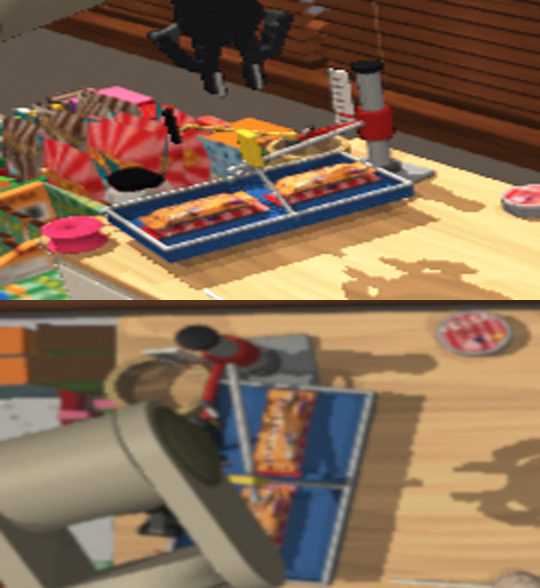

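The basket hangs level on the hook, with its floor at z .207 (about 18 mm dip) and the bars in place. I'll let it settle while I move above the open pin at (461,432).

```bash
python3 -c "
from w import *
rows([(461,432,410,74)],62,10.5)"
```

```text
t 34.62 pos [460.7 297.5 393.7] yaw -9.6 w 0.351 F [-1.2  0.7 -0. ] g 0.0
  1 / 8 [16.6, -2.8, -2.0] [-0.0, 0.0, -10.5]
  2 / 8 [33.2, -5.5, -4.1] [-0.0, 0.0, -20.9]
  3 / 8 [49.8, -8.3, -6.1] [-0.0, 0.0, -31.4]
  4 / 8 [66.4, -11.1, -8.1] [-0.0, 0.0, -41.8]
  5 / 8 [82.9, -13.8, -10.2] [-0.0, 0.0, -52.3]
  6 / 8 [99.5, -16.6, -12.2] [-0.0, 0.0, -62.7]
  7 / 8 [116.1, -19.4, -14.3] [-0.0, -0.0, -73.2]
  8 / 8 [132.7, -22.2, -16.3] [-0.0, -0.0, -83.6]
```

{"method": "step_arm", "body": {
  "series": [
    [[0, 0, -16], [0, 0, -10], -0.2],
    [[17, -3, -16], [0, 0, -20], -0.2],
    [[33, -6, -16], [0, 0, -30], -0.2],
    [[50, -8, -16], [0, 0, -40], -0.2],
    [[66, -11, -16], [0, 0, -50], -0.2],
    [[83, -14, -16], [0, 0, -60], -0.2],
    [[100, -17, -16], [0, 0, -70], -0.2],
    [[116, -19, -16], [0, 0, -80], -0.2],
    [[133, -22, -16], [0, 0, -83.6], -0.2],
    [[133, -22, -16], [0, 0, -83.6], -0.2],
    [[133, -22, -16], [0, 0, -83.6], -0.2],
    [[133, -22, -16], [0, 0, -83.6], -0.2]
  ]
}}

```text
t: 36.12
tcp_pos: [0.4614, 0.4317, 0.4104]
tool_rot: [[-0.961, 0.277, 0.0], [0.277, 0.961, -0.0], [-0.0, -0.0, -1.0]]
contact_force: [-0.1, -0.4, -0.0]
width: 0.399
grasp_force: 0.0
```

{"method": "step_arm", "body": {
  "series": [
    [[0, 0, 0], [0, 0, 0], -0.2],
    [[0, 0, 0], [0, 0, 0], -0.2],
    [[0, 0, 0], [0, 0, 0], -0.2],
    [[0, 0, 0], [0, 0, 0], -0.2],
    [[0, 0, 0], [0, 0, 0], -0.2],
    [[0, 0, 0], [0, 0, 0], -0.2],
    [[0, 0, 0], [0, 0, 0], -0.2],
    [[0, 0, 0], [0, 0, 0], -0.2],
    [[0, 0, 0], [0, 0, 0], -0.2],
    [[0, 0, 0], [0, 0, 0], -0.2],
    [[0, 0, 0], [0, 0, 0], -0.2],
    [[0, 0, 0], [0, 0, 0], -0.2]
  ]
}}

```text
t: 37.62
tcp_pos: [0.4613, 0.4323, 0.4103]
tool_rot: [[-0.961, 0.276, -0.0], [0.276, 0.961, 0.0], [0.0, 0.0, -1.0]]
contact_force: [-1.0, 0.1, 0.1]
width: 0.399
grasp_force: 0.0
```

```bash
python3 -c "
from pin import *
look()
look()"
```

```text
top 2377 [458. 303.] 81.17719268798828 zmed 0.20678279237905772 plane [-0.0039 -0.0017  0.2068]
  pin 36 [[0.455, 0.429, 0.276], [0.46, 0.43, 0.306], [0.463, 0.435, 0.325]]
  brass 168 [[0.53, 0.33, 0.292], [0.531, 0.347, 0.285], [0.522, 0.369, 0.285], [0.507, 0.388, 0.292], [0.498, 0.408, 0.289], [0.487, 0.436, 0.286]]
scene 1161 [460. 298.] 81.44010162353516 zmed 0.20912023085622244 plane [-0.001  -0.0036  0.2107]
  pin 48 [[0.458, 0.427, 0.273], [0.459, 0.43, 0.297], [0.464, 0.436, 0.322]]
  brass 79 [[0.544, 0.33, 0.281], [0.531, 0.342, 0.289], [0.522, 0.362, 0.283], [0.512, 0.395, 0.282], [0.499, 0.412, 0.289], [0.495, 0.433, 0.287], [0.488, 0.445, 0.286]]
t 37.73 pos [461.3 432.3 410.3] yaw 74.0 w 0.401 F [-0.1 -0.5  0.2] g 0.0
top 2376 [458. 303.] 81.35651397705078 zmed 0.20673040365049833 plane [-0.0021 -0.0023  0.2067]
  pin 36 [[0.455, 0.429, 0.277], [0.46, 0.43, 0.307], [0.463, 0.435, 0.326]]
  brass 170 [[0.538, 0.33, 0.284], [0.531, 0.344, 0.286], [0.519, 0.367, 0.289], [0.512, 0.387, 0.288], [0.503, 0.407, 0.286], [0.489, 0.432, 0.289], [0.482, 0.447, 0.288]]
scene 1156 [461. 297.] 81.66728210449219 zmed 0.20908285285395312 plane [-0.0013 -0.0042  0.2106]
  pin 47 [[0.457, 0.425, 0.273], [0.46, 0.43, 0.3], [0.463, 0.436, 0.323]]
  brass 80 [[0.529, 0.33, 0.287], [0.542, 0.341, 0.289], [0.526, 0.361, 0.285], [0.516, 0.393, 0.285], [0.495, 0.411, 0.287], [0.493, 0.431, 0.285], [0.478, 0.441, 0.288]]
t 37.83 pos [461.3 432.3 410.3] yaw 74.0 w 0.401 F [ 0.1 -0.2  0.6] g 0.0
```

Settled, with readings identical over time. One more wait for margin, then descend round the pin and swing it shut.

{"method": "step_arm", "body": {
  "series": [
    [[0, 0, 0], [0, 0, 0], -0.2],
    [[0, 0, 0], [0, 0, 0], -0.2],
    [[0, 0, 0], [0, 0, 0], -0.2],
    [[0, 0, 0], [0, 0, 0], -0.2],
    [[0, 0, 0], [0, 0, 0], -0.2],
    [[0, 0, 0], [0, 0, 0], -0.2],
    [[0, 0, 0], [0, 0, 0], -0.2],
    [[0, 0, 0], [0, 0, 0], -0.2],
    [[0, 0, 50], [0, 0, 0], -0.2],
    [[0, 0, 85], [0, 0, 0], -0.2],
    [[0, 0, 107], [0, 0, 0], -0.2],
    [[0, 0, 107], [0, 0, 0], -0.2]
  ]
}}

```text
t: 39.33
tcp_pos: [0.4609, 0.432, 0.302]
tool_rot: [[-0.961, 0.276, -0.003], [0.276, 0.961, -0.002], [0.002, -0.002, -1.0]]
contact_force: [0.8, 0.3, 0.2]
width: 0.4
grasp_force: 0.0
```

```bash
python3 -c "
from w import *
rows([arc(t,-9,303) for t in (1.2,1.1,1,.9,.8,.7,.6,.5,.4,.3,.2,.1,.03)])"
```

```text
t 39.33 pos [460.9 432.  302. ] yaw 74.0 w 0.4 F [0.8 0.3 0.2] g 0.0
  1 / 1 [6.7, -10.0, -1.0] [-0.1, -0.1, -0.0]
  1 / 1 [12.4, -21.4, -0.9] [-0.1, -0.1, -0.0]
  1 / 1 [16.9, -33.3, -0.9] [-0.1, -0.1, -0.0]
  1 / 1 [20.1, -45.5, -0.8] [-0.1, -0.1, -0.0]
  1 / 1 [22.2, -58.1, -0.8] [-0.1, -0.1, -0.0]
  1 / 1 [22.9, -70.7, -0.8] [-0.1, -0.1, -0.0]
  1 / 1 [22.5, -83.4, -0.8] [-0.1, -0.1, -0.0]
  1 / 1 [20.7, -96.0, -0.7] [-0.1, -0.1, -0.0]
  1 / 1 [17.7, -108.3, -0.7] [-0.1, -0.1, -0.0]
  1 / 1 [13.5, -120.3, -0.7] [-0.1, -0.1, -0.0]
  1 / 1 [8.1, -131.8, -0.7] [-0.1, -0.1, -0.0]
  1 / 1 [1.6, -142.7, -0.7] [-0.1, -0.1, -0.0]
  1 / 1 [-3.6, -149.9, -0.7] [-0.1, -0.1, -0.0]
```

{"method": "step_arm", "body": {
  "series": [
    [[7, -10, 0], [0, 0, 0], -0.2],
    [[12, -21, 0], [0, 0, 0], -0.2],
    [[17, -33, 0], [0, 0, 0], -0.2],
    [[20, -45, 0], [0, 0, 0], -0.2],
    [[22, -58, 0], [0, 0, 0], -0.2],
    [[23, -71, 0], [0, 0, 0], -0.2],
    [[22, -83, 0], [0, 0, 0], -0.2],
    [[21, -96, 0], [0, 0, 0], -0.2],
    [[18, -108, 0], [0, 0, 0], -0.2],
    [[13, -120, 0], [0, 0, 0], -0.2],
    [[8, -132, 0], [0, 0, 0], -0.2],
    [[3, -140, 0], [0, 0, 0], -0.2]
  ]
}}

```text
t: 40.83
tcp_pos: [0.42, 0.2976, 0.3033]
tool_rot: [[-0.961, 0.276, 0.0], [0.276, 0.961, -0.0], [-0.0, -0.0, -1.0]]
contact_force: [0.3, -0.1, -0.3]
width: 0.4
grasp_force: 0.0
```

{"method": "step_arm", "body": {
  "series": [
    [[-3, -4, 0], [0, 0, 0], -0.2],
    [[-5, -7, 0], [0, 0, 0], -0.2],
    [[-5, -7, 0], [0, 0, 0], -0.2],
    [[-5, -7, 0], [0, 0, 0], -0.2]
  ]
}}

```text
t: 41.32
tcp_pos: [0.4226, 0.2906, 0.3033]
tool_rot: [[-0.961, 0.276, -0.0], [0.276, 0.961, 0.0], [0.0, 0.0, -1.0]]
contact_force: [-0.9, -0.1, -0.1]
width: 0.398
grasp_force: 0.0
```

```bash
python3 -c "
from pin import *
look('pics/p10.png')"
```

```text
top 1563 [458. 299.] 82.23690795898438 zmed 0.2074043590247463 plane [-0.0008 -0.0258  0.2074]
  brass 52 [[0.508, 0.33, 0.292], [0.511, 0.332, 0.287], [0.53, 0.333, 0.291], [0.516, 0.333, 0.289], [0.54, 0.335, 0.292], [0.539, 0.337, 0.295], [0.53, 0.339, 0.295]]
scene 1103 [460. 296.] 81.8156967163086 zmed 0.209768451605429 plane [ 0.0016 -0.0283  0.2112]
  brass 18 [[0.518, 0.33, 0.288], [0.538, 0.332, 0.29], [0.518, 0.332, 0.284], [0.536, 0.333, 0.29], [0.533, 0.334, 0.291], [0.539, 0.337, 0.291]]
t 41.42 pos [422.6 290.6 303.2] yaw 74.0 w 0.395 F [-0.2 -0.2 -0.2] g 0.0
```

View pics/p10.png

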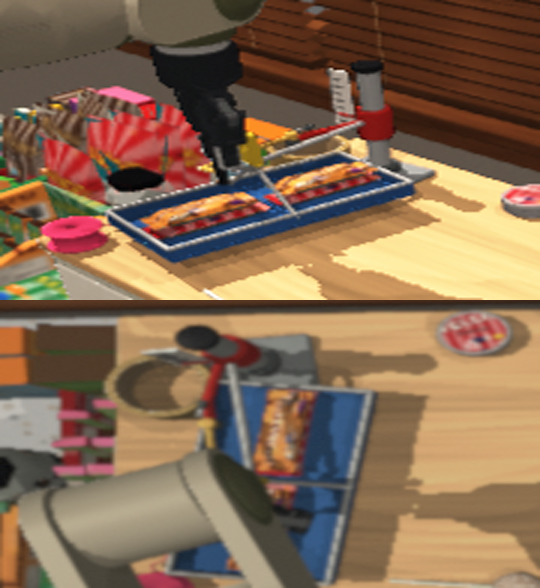

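The keeper has followed to the shut side and the basket still hangs. I'll lift out straight up, back away, and check.

{"method": "step_arm", "body": {
  "series": [
    [[0, 0, -30], [0, 0, 0], -0.2],
    [[0, 0, -80], [0, 0, 0], -0.2],
    [[0, 0, -130], [0, 0, 0], -0.2],
    [[50, 0, -150], [0, 0, 0], -0.2],
    [[80, -50, -150], [0, 0, 0], -0.2],
    [[80, -110, -150], [0, 0, 0], -0.2],
    [[80, -170, -150], [0, 0, 0], -0.2],
    [[80, -230, -150], [0, 0, 0], -0.2],
    [[80, -280, -150], [0, 0, 0], -0.2],
    [[80, -280, -150], [0, 0, 0], -0.2],
    [[80, -280, -150], [0, 0, 0], -0.2],
    [[80, -280, -150], [0, 0, 0], -0.2]
  ]
}}

```text
t: 42.92
tcp_pos: [0.2687, 0.0444, 0.4533]
tool_rot: [[-0.962, 0.273, -0.0], [0.273, 0.962, 0.0], [0.0, 0.0, -1.0]]
contact_force: [0.8, 0.8, -0.2]
width: 0.4
grasp_force: 0.0
```

```bash
python3 -c "
from pin import *
look()
look('pics/p11.png')
for n in('top','scene'):
    d=get_image(n);P=cloud(d);im=d['img'].astype(int)
    m=(im.max(-1)<50)&(P[...,0]>.39)&(P[...,0]<.5)&(P[...,1]>.25)&(P[...,1]<.34)&(P[...,2]>.25)&(P[...,2]<.36)
    print(n,m.sum(),np.percentile(P[m],[5,50,95],axis=0).round(3).tolist())
"
```

```text
top 1956 [458. 298.] 81.24962615966797 zmed 0.20690466943647545 plane [-0.0006 -0.0298  0.2069]
  brass 60 [[0.499, 0.33, 0.283], [0.499, 0.331, 0.288], [0.518, 0.332, 0.287], [0.535, 0.334, 0.289], [0.504, 0.335, 0.284], [0.523, 0.337, 0.285]]
scene 1075 [460. 295.] 81.91592407226562 zmed 0.2097220746630457 plane [ 0.001  -0.0273  0.211 ]
  brass 21 [[0.509, 0.33, 0.281], [0.524, 0.33, 0.282], [0.538, 0.331, 0.29], [0.53, 0.332, 0.286], [0.512, 0.333, 0.286], [0.528, 0.334, 0.286], [0.534, 0.336, 0.29]]
t 43.02 pos [268.6  44.3 453.2] yaw 74.2 w 0.399 F [-0.6 -0.4  0.2] g 0.0
top 1962 [458. 299.] 81.7302017211914 zmed 0.20699083417878672 plane [-0.0007 -0.0282  0.207 ]
  brass 60 [[0.535, 0.33, 0.292], [0.533, 0.331, 0.288], [0.477, 0.332, 0.285], [0.516, 0.334, 0.288], [0.501, 0.334, 0.285], [0.535, 0.338, 0.292]]
scene 1075 [460. 295.] 82.44780731201172 zmed 0.20965328097725022 plane [ 0.0007 -0.0267  0.211 ]
  brass 22 [[0.513, 0.33, 0.286], [0.521, 0.331, 0.286], [0.537, 0.331, 0.287], [0.502, 0.331, 0.284], [0.53, 0.333, 0.282], [0.531, 0.333, 0.285], [0.532, 0.334, 0.288], [0.541, 0.339, 0.29]]
t 43.12 pos [268.6  44.  453.3] yaw 74.1 w 0.397 F [-0.   0.6 -0.5] g 0.0
top 17 [[0.414, 0.289, 0.29], [0.417, 0.29, 0.319], [0.419, 0.295, 0.326]]
scene 14 [[0.414, 0.286, 0.271], [0.416, 0.291, 0.277], [0.42, 0.295, 0.3]]
```

View pics/p11.png

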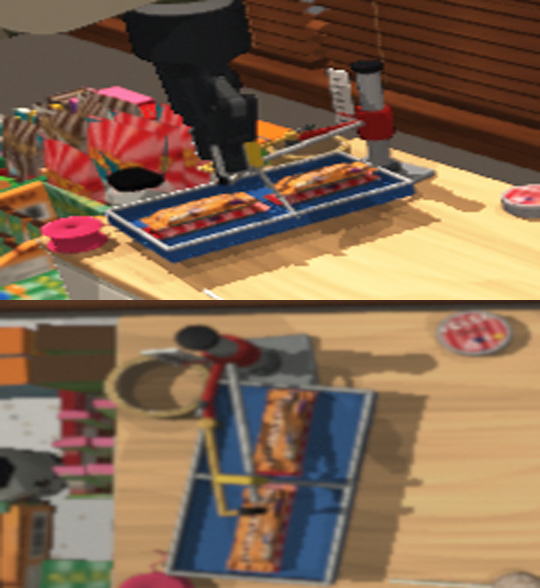

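The pin is back at (417,290), its shut position at the start. The basket is still, about 0.03 rad tilted, with all bars in it. Handing in.

{"method": "step_arm", "body": {
  "series": [
    [[0, 0, 0], [0, 0, 0], -0.2],
    [[0, 0, 0], [0, 0, 0], -0.2],
    [[0, 0, 0], [0, 0, 0], -0.2],
    [[0, 0, 0], [0, 0, 0], -0.2],
    [[0, 0, 0], [0, 0, 0], -0.2],
    [[0, 0, 0], [0, 0, 0], -0.2],
    [[0, 0, 0], [0, 0, 0], -0.2],
    [[0, 0, 0], [0, 0, 0], -0.2]
  ]
}}

```text
t: 44.22
tcp_pos: [0.2685, 0.0434, 0.4533]
tool_rot: [[-0.961, 0.276, -0.0], [0.276, 0.961, 0.0], [0.0, 0.0, -1.0]]
contact_force: [0.2, -0.1, 0.2]
width: 0.405
grasp_force: 0.0
```

```bash
python3 -c "
from rig import workorder
print(workorder.finish_job())"
```

```text
the job is handed in; nothing more can be done
None
```

I handed the job in at about 44 s, with all four bars in the basket, the basket hanging still on the hook (yawed about 16° to clear a ring beside the stand) and the keeper bar shut; `finish_job()` returned no verdict.

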